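# Free the jammed disposer with the turner's handle

## Robot

A 6-joint arm with a two-finger parallel gripper is mounted at the origin on the work surface. World frame = base frame: x ahead of the robot, y to its left, z up, the work surface at z = 0. Lengths are in m, angles in rad, forces in N, time in s.
With the tool pointing down it reaches from about 0.25 to 0.775 m from the base axis. Payload 8.9 kg.
Tool frame: the origin (TCP) lies midway between the tips of the shut fingers; the grasp point (between the pads) lies 19 mm behind it; z points along the fingers, y is the line along which they close (so a half turn about z gives the same grasp; the last joint's range is limited). The gripper opens to 85 mm and grips with 20 to 120 N. Pads are 22 mm wide; open, the fingers measure 114 mm over their backs; the gripper's body (76 mm by 85 mm) begins 54 mm behind the grasp point. The pads swing forward as they close: fully open they stand 13 mm farther back than shut.
Start: joints at [-1.386, 0.291, -0.153, 1.127, 0, 1.431], TCP at [0.167, -0.498, 0.231] pointing down, gripper open.
Joint ranges: [-2.52, 2.52], [-0.91, 1.74], [-1.3, 1.37], [-1.96, 2.02], [-1.52, 1.47], [-3.14, 3.14]. Speed limits (rad/s): [2.22, 2.22, 2.79, 3.14, 3.14, 3.14].

## Interface

Orientations are given as [roll, pitch, yaw] about the fixed x, y, z axes, in that order (R = Rz(yaw) Ry(pitch) Rx(roll)).
In Python, from plant import manip, vision gives the robot as it stands.
- The arm moves only by the tool play_rows, never from a script. Its argument "steps" is a list of rows, each a list of 7 numbers: the shift along the tool's x, y, z in cm, then the turn, a rotation vector about the tool's x, y, z in rad, then the opening, from -1 (shut) to 1 (fully open), so that 0 is half open. A call has 1 to 10 rows; each row is the pose to reach, as a shift and turn from the pose commanded when the call began, along the tool's axes at that moment; what a row does not reach only later rows make up. A row lasts 1/12 s, in which the tool goes at most 41.7 mm and 7.16 degrees, less where a joint would pass 70% of its speed; a pose out of reach is approached as far as the arm can. A call with a gripper value outside its range is refused whole. The fingers move at their own pace and stop on an object; the grip force is fixed at half the most. Time passes only in rows, so rows that repeat a pose let the fingers close. It gives the time, the measured TCP pose, the force, the opening and the grip force at its end, in the units of the state.
- manip.get_state(): the state, without advancing time (a new reading comes with each control period).
- vision.snapshot(name): name is "scene" or "top" or "wrist"; returns the picture (420x560x3 uint8, red, green, blue); there is no depth.
- vision.camera_params(name): a dict with "intrinsics" (3x3 intrinsics, pixels), "origin" and "orientation" of the camera in the world. Camera axes: x right, y down, z forward; pixel columns grow to the right and rows downward; lengths in m; the calibration is good to about 2 mm. A picture is of the moment at which its call begins: read the wrist's pose just before it. camera_params takes no time and is no camera call; for the wrist camera it gives the pose at the moment of the call.
- manip.finish_job(): hands the job in; it is judged then, once.
The state is a dict: "time": time; "joint_positions": joint angles; "joint_vel": joint speeds; "effort": joint torques, N m; "ee_pos": TCP position; "tcp_rot": TCP orientation; "ft_force": force on the tool from outside, world axes, zero at the start; "ft_torque": the same for the moment, N m; "grip_width": finger opening in m; "grip_force": force on a finger pad.
Only numpy, scipy, OpenCV 4.12 (cv2) and the standard library are available. Lean on these libraries where they do the work, as an engineer would, in place of code of your own. Each camera call takes 0.05 s, during which the arm holds its last target. There are 200 camera calls.

## Task

The waste disposer under the prep sink has jammed. Take the wooden turner that stands head-down in the steel pot and, with its handle end down the drain, work the disposer's turntable round by an eighth of a turn or more, either way, keeping the gripper itself out of the disposer. Then leave the turner lying flat on the chopping board, and do not shift the pot, the mills, the soap bottle, the mug or the bowl.

Things in the scene. Friction and masses are not known exactly. Their poses are not given: they have to be found in the camera images.
- turner (a point): Flat wooden turner (spatula), 330 mm long, 0.1 to 0.15 kg; this point is its middle, 165 mm from either end, 10 mm above its flat underside. x runs along it to the handle end, y across, z out of its upper side. Head: flat blade 94 wide, 100 long, 8 thick. Handle: straight bar 20 wide (y), 20 thick (z), 230 long, underside flush with the head's. It balances about 25 mm from here towards the head.
- turner_handle_end (a point): Middle of the end face of the turner's handle; axes as turner. At the start the turner stands head-down in the pot: the blade's end is on the pot's floor at one side and the underside of the handle leans on the opposite rim, about 46 degrees above level, with some 150 mm of the handle outside the pot.
- turner_neck (a point): Point on the middle of the handle 30 mm from the head (200 mm from the handle end); same axes as the turner.
- drain (a point): Centre of the round drain opening, at the sink floor, 140 mm below the worktop. The square bowl is 352 mm inside each way, walls along x and y, drain in its middle. The opening is 90 mm across for 30 mm down, then widens to 126; the turntable's disc lies 85 mm below this point. The turner's head does not fit through. The tap's spout ends over the bowl's left edge, 130 mm above the worktop, 90 in x and 160 in y from here.
- lug_near (a point): Middle of the top of one of the turntable's two opposite lugs. The turntable is a level steel disc, 120 mm across, turning on an upright axis under the middle of the drain, with a low hub (13 mm radius, 8 high). Each lug stands 22 mm up from the disc, 12 mm wide, from 27 to 53 mm off the centre. This lug starts within 30 degrees of the side that faces -x (the robot).
- lug_far (a point): Middle of the top of the opposite lug, 40 mm from the turntable's centre as the first. The jammed turntable turns both ways without end but stiffly (about 3 to 4 N sideways at a lug), and stays where it is left.
- board_top (a point): Centre of the top of the fixed wooden chopping board, 360 mm along its x, 220 mm along its y, its top 23 mm above the worktop.
- pot_rim (a point): Centre of the mouth of the small steel pot: 160 mm outside diameter, 130 mm high, 3 mm wall, 1.3 kg, loose, with a loop handle on either side (along its y), 25 mm out at 108 mm height. The turner's handle leaves it on its -x side.
- mug: White mug, 82 mm across and 95 mm high; origin under its centre.
- bowl: White bowl, 100 mm across and 45 mm high; origin under its centre.
- pepper_mill: Dark wooden mill, 54 mm across and 170 mm high; origin under its centre.
- salt_mill: Light wooden mill, 52 mm across and 133 mm high; origin under its centre.
- soap_bottle: Amber soap bottle, 62 mm across and 190 mm high; origin under its centre.

How it is judged:
On the way:
1. the turntable has been turned by at least 40 degrees with the turner's handle end down the drain (distance of lug_near from where it was at the start of the episode above 0.0274 m and z of turner_handle_end in the frame of drain below -0.03 m and horizontal distance between turner_handle_end and drain below 0.065 m), for 0.1 s.
At the end, for the whole second after the job is handed in: The turntable stands at least 40 degrees (lug 27 mm) from where it was jammed, and the turner is released and at rest on the chopping board: its middle over the board and less than 30 mm above it, its length within 8 degrees of level (distance of lug_near from where it was at the start of the episode above 0.0274 m and x of turner in the frame of board_top between -0.18 and 0.18 m and y of turner in the frame of board_top between -0.11 and 0.11 m and z of turner in the frame of board_top below 0.03 m and angle between turner's own x axis and vertical between 1.43 and 1.71 rad and linear speed of turner below 0.02 m/s); the robot touches nothing.
It fails at once if the gripper itself touches the disposer's turntable (contact force between the fingers and turntable above 0.5 N).
It fails at once if the pot is shifted more than 40 mm (distance of pot_rim from where it was at the start of the episode above 0.04 m).
It fails at once if a bystander is shifted more than 30 mm (distance of any of mug, bowl, pepper_mill, salt_mill, soap_bottle from where it was at the start of the episode above 0.03 m).
It also fails if it takes over 64 s, if anything falls off the work surface, if the arm or the gripper's body presses on something with over 40 N, if the wrist force passes 120 N, or if a joint passes its speed limit or range.

## Working session

There is one attempt and no reset: what is moved stays moved. The work goes in short steps, Python scripts to look and compute and a tool call to move; the robot and the scene stay as the last step left them, time stands still between calls to the robot, and variables do not carry over. Pictures are saved under pics/ and viewed, at most 10 in all, crops included, and the job is handed in when it is done.

Besides the shell and the picture viewer there is one more tool, called after ">>>" in YAML: its name, and indented under it one key for each argument. play_rows: Moves the arm, as the interface text tells. Its arguments: {"type":"object","properties":{"steps":{"type":"array","items":{"type":"array","items":{"type":"number"}}}},"required":["steps"]}

```bash
ls; mkdir -p pics; python3 - <<'E'
from plant import manip, vision
import cv2,numpy as np
for n in("scene","top"):
    p=vision.camera_params(n); print(n,{k:np.round(v,4).tolist() for k,v in p.items()})
    cv2.imwrite(f"pics/{n}0.png",cv2.resize(vision.snapshot(n)[:,:,::-1],(800,600)))
s=manip.get_state();print(s)
E
```

```text
pics
scene {'intrinsics': [[443.5739, 0.0, 281.5116], [0.0, 443.5739, 214.8792], [0.0, 0.0, 1.0]], 'origin': [0.9543, -0.7355, 1.4695], 'orientation': [-2.596, -0.0093, 0.4963]}
top {'intrinsics': [[484.889, 0.0, 279.4853], [0.0, 484.889, 212.3889], [0.0, 0.0, 1.0]], 'origin': [0.2426, 0.0403, 1.803], 'orientation': [-2.9632, -0.0082, -1.5623]}
{'time': 0.1, 'joint_positions': array([-1.38632597e+00,  2.91192541e-01, -1.54019759e-01,  1.12668751e+00,
        4.18657411e-05,  1.43149195e+00]), 'joint_vel': array([-5.30722924e-04, -3.27082884e-03,  2.03388748e-03, -1.78344737e-03,
        1.94394830e-04,  9.47931642e-05]), 'effort': array([ 2.21973991e-03, -5.37978423e+01,  3.31918037e+01,  9.36859375e-03,
       -1.12121365e-04, -7.90071795e-06]), 'ee_pos': array([ 0.16697381, -0.49735228,  0.23081764]), 'tcp_rot': array([-3.14050567e+00, -1.94683983e-04,  3.23774612e-01]), 'ft_force': array([ 0.41684969, -0.39303352, -0.32713613]), 'ft_torque': array([-0.01532951, -0.00059191,  0.02919281]), 'grip_force': 0.0, 'grip_width': 0.08565347805344072}
```

View pics/scene0.png

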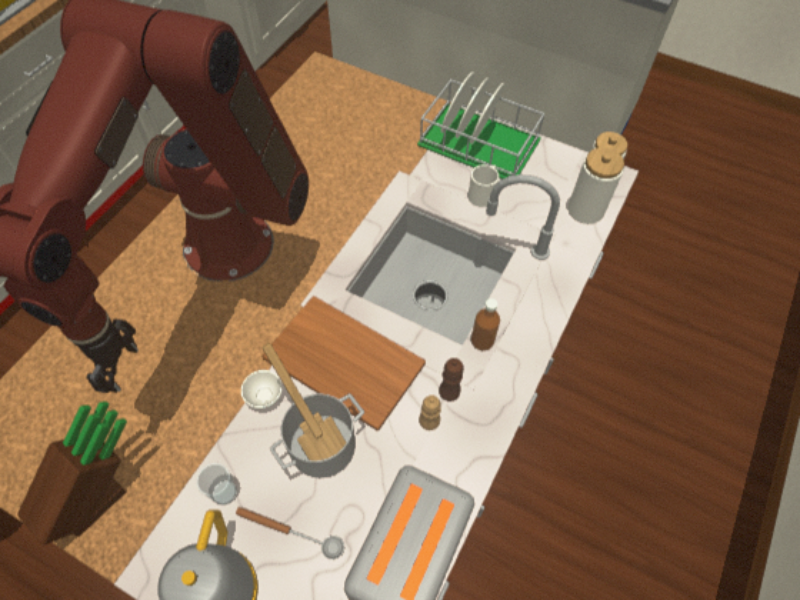

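View pics/top0.png

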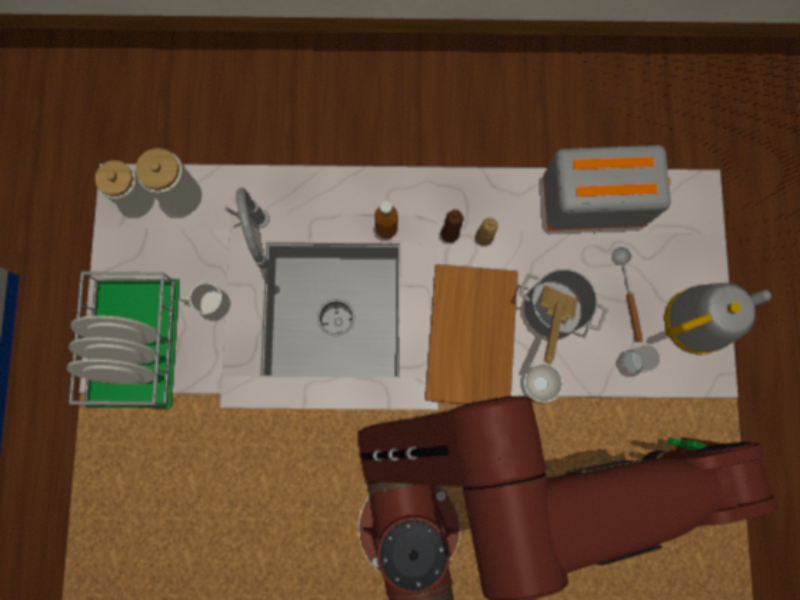

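```bash
cat > h.py <<'E'
import numpy as np
from scipy.spatial.transform import Rotation as R
from plant import manip, vision
def ray(n,u,v,s=1.0,p=None):
    p=p or vision.camera_params(n)
    d=np.linalg.solve(p["intrinsics"],[u*s,v*s,1.]); d=R.from_euler('xyz',p["orientation"]).as_matrix()@d
    return np.array(p["origin"]),d/np.linalg.norm(d)
def atz(n,u,v,z,s=.7,p=None):
    o,d=ray(n,u,v,s,p); return o+d*(z-o[2])/d[2]
def tri(*obs):
    A=np.zeros((3,3));b=np.zeros(3);L=[]
    for n,u,v,s,p in obs:
        o,d=ray(n,u,v,s,p);P=np.eye(3)-np.outer(d,d);A+=P;b+=P@o;L.append((P,o))
    x=np.linalg.solve(A,b);return x,[np.linalg.norm(P@(x-o)) for P,o in L]
def proj(n,X,s=1/.7,p=None):
    p=p or vision.camera_params(n)
    c=R.from_euler('xyz',p["orientation"]).as_matrix().T@(np.array(X)-p["origin"]);q=p["intrinsics"]@c;return q[:2]/q[2]*s
E
python3 - <<'E'
from h import *
np.set_printoptions(precision=3,suppress=True)
for nm,n,u,v,z in [("drain","top",337,318,-.14),("drain","scene",430,294,-.14),("pot","top",560,303,.13),("pot","scene",320,422,.13),
 ("b1","top",434,265,.023),("b2","top",517,269,.023),("b3","top",512,405,.023),("b4","top",426,401,.023),
 ("bs1","scene",315,298,.023),("bs2","scene",425,361,.023),("bs3","scene",378,426,.023),("potloop","top",524,290,.108),("potloop","top",597,320,.108),("bowl","top",541,383,.045),("bowl","scene",262,390,.04),
 ("soap","top",386,210,.19),("pep","top",454,216,.17),("salt","top",489,226,.133),("mug","top",209,301,.09),
 ("sink","top",266,243,0),("sink","top",399,376,0)]: print(nm,n,atz(n,u,v,z))
print("end",tri(("scene",268,349,.7,None),("top",550,360,.7,None)))
E
python3 - <<'E'
import cv2
from h import *
a=cv2.imread('pics/scene0.png')
from plant import vision
t=vision.snapshot("top")[:,:,::-1];s=vision.snapshot("scene")[:,:,::-1]
A=cv2.resize(t[170:290,340:440],(500,600),interpolation=3)
B=cv2.resize(s[230:340,160:260],(300,330),interpolation=3)
C=cv2.resize(s[190:220,285:320],(300,257),interpolation=3)
import numpy as np
o=np.zeros((600,800,3),np.uint8);o[:,:500]=A;o[:330,500:]=B;o[340:597,500:]=C
cv2.imwrite('pics/crop1.png',o)
E
```

```text
drain top [ 0.549  0.204 -0.14 ]
drain scene [ 0.554  0.211 -0.14 ]
pot top [ 0.549 -0.366  0.13 ]
pot scene [ 0.56  -0.366  0.13 ]
b1 top [ 0.667 -0.062  0.023]
b2 top [ 0.659 -0.281  0.023]
b3 top [ 0.303 -0.261  0.023]
b4 top [ 0.312 -0.042  0.023]
bs1 scene [ 0.329 -0.045  0.023]
bs2 scene [ 0.675 -0.07   0.023]
bs3 scene [ 0.656 -0.278  0.023]
potloop top [ 0.585 -0.282  0.108]
potloop top [ 0.511 -0.462  0.108]
bowl top [ 0.358 -0.332  0.045]
bowl scene [ 0.366 -0.339  0.04 ]
soap top [0.763 0.064 0.19 ]
pep top [ 0.756 -0.103  0.17 ]
salt top [ 0.743 -0.194  0.133]
mug top [0.553 0.506 0.09 ]
sink top [0.729 0.387 0.   ]
sink top [0.376 0.027 0.   ]
end (array([ 0.4  , -0.31 ,  0.239]), [np.float64(0.0036048919737596127), np.float64(0.0036048919737596643)])
```

View pics/crop1.png

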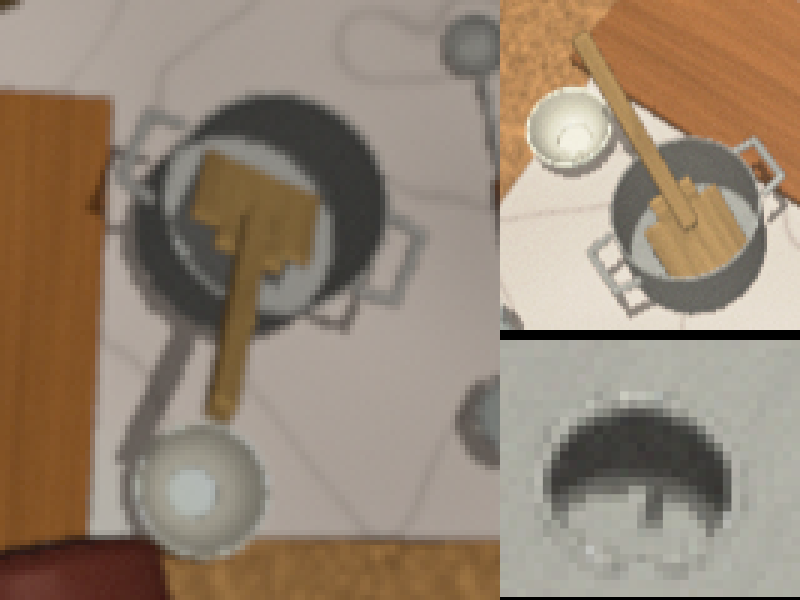

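```bash
cat >> h.py <<'E'
np.set_printoptions(precision=3,suppress=True)
def frame(a,y):
    a=np.array(a,float);a/=np.linalg.norm(a);y=np.array(y,float);y-=a*(a@y);y/=np.linalg.norm(y)
    return np.column_stack([np.cross(y,a),y,a])
def plan(poses,grasp=True,cur=None):
    """poses: list of (grasp point, a, ydir); prints rows relative to the current pose, then chained"""
    s=manip.get_state();p,Q=(s['ee_pos'],R.from_euler('xyz',s['tcp_rot']).as_matrix()) if cur is None else cur
    for g,a,y in poses:
        F=frame(a,y);t=np.array(g)+(.019*F[:,2] if grasp else 0)
        d=Q.T@(t-p)*100;w=R.from_matrix(Q.T@F).as_rotvec()
        print("shift cm",d,"rot",w,"rows",max(np.linalg.norm(d)/4.17,np.degrees(np.linalg.norm(w))/7.16),"tcp",t)
        p,Q=t,F
E
python3 - <<'E'
from h import *
e,_=tri(("scene",187.3,243.3,1,None),("top",384.4,252.4,1,None))
n,r=tri(("scene",223.3,304,1,None),("top",391,212,1,None))
print(e,n,r,np.linalg.norm(e-n),(e-n)/np.linalg.norm(e-n))
az=np.array([-.93,.36,0]);az/=np.linalg.norm(az)
d=az*np.cos(np.radians(46))+[0,0,np.sin(np.radians(46))]
g=e+[0,0,-.004]-.1*d
t=np.radians(25); a=az*np.sin(t)+[0,0,-np.cos(t)]; y=np.cross([0,0,1],az)
y=-y if y[1]<0 else y
print("d",d,"g",g,"a",a,"y",y)
plan([(g-.12*a,a,y),(g,a,y),(g+[0,0,.2],a,y)])
E
```

```text
[ 0.399 -0.308  0.24 ] [ 0.559 -0.376  0.076] [np.float64(0.0008962113041936408), np.float64(0.0008962113041935165)] 0.23954450203054312 [-0.669  0.285  0.687]
d [-0.648  0.251  0.719] g [ 0.463 -0.333  0.164] a [-0.394  0.153 -0.906] y [ 0.361  0.933 -0.   ]
shift cm [36.608 -3.417 -2.479] rot [ 0.532  0.191 -2.4  ] rows 19.728447160661506 tcp [ 0.503 -0.349  0.256]
shift cm [ 0. -0. 12.] rot [0. 0. 0.] rows 2.8776978417266195 tcp [ 0.456 -0.33   0.147]
shift cm [  8.452  -0.    -18.126] rot [0. 0. 0.] rows 4.796163069544366 tcp [ 0.456 -0.33   0.347]
```

>>> play_rows:
  steps:
    - [10, -1, -5, 0, 0, -0.4, 1]
    - [20, -2, -5, 0, 0, -0.8, 1]
    - [30, -3, -5, 0, 0, -1.2, 1]
    - [30, -3, -5, 0, 0, -1.2, 1]
    - [30, -3, -5, 0, 0, -1.2, 1]
    - [30, -3, -5, 0, 0, -1.2, 1]
    - [30, -3, -5, 0, 0, -1.2, 1]
    - [30, -3, -5, 0, 0, -1.2, 1]
    - [30, -3, -5, 0, 0, -1.2, 1]
    - [30, -3, -5, 0, 0, -1.2, 1]

```text
time: 1.03
ee_pos: [0.4432, -0.3728, 0.2809]
tcp_rot: [-3.141, -0.0, 1.533]
ft_force: [-1.1, -0.4, 0.6]
grip_width: 0.0852
grip_force: 0.0
```

```bash
cat > a.py <<'E'
from h import *
e=np.array([.399,-.308,.236]); d=np.array([-.66,.268,.70]);d/=np.linalg.norm(d)
az=np.array([d[0],d[1],0]);az/=np.linalg.norm(az)
g=e-.1*d
t=np.radians(25); a=az*np.sin(t)+[0,0,-np.cos(t)]; y=np.cross(az,[0,0,1]);y=y*np.sign(y[1])
E
python3 - <<'E'
from a import *
plan([(g-.12*a,a,y),(g,a,y)])
print(manip.get_state()['joint_positions'])
E
```

```text
shift cm [2.418 6.057 2.349] rot [ 0.266  0.38  -1.202] rows 10.310597083763044 tcp [ 0.505 -0.351  0.257]
shift cm [-0. -0. 12.] rot [0. 0. 0.] rows 2.8776978417266186 tcp [ 0.458 -0.332  0.149]
[-0.826  0.377  0.101  1.295  0.     0.783]
```

>>> play_rows:
  steps:
    - [2.4, 6.0, 2.3, 0.266, 0.38, -1.2, 1]
    - [2.4, 6.0, 2.3, 0.266, 0.38, -1.2, 1]
    - [2.4, 6.0, 2.3, 0.266, 0.38, -1.2, 1]
    - [2.4, 6.0, 2.3, 0.266, 0.38, -1.2, 1]
    - [2.4, 6.0, 2.3, 0.266, 0.38, -1.2, 1]
    - [2.4, 6.0, 2.3, 0.266, 0.38, -1.2, 1]
    - [2.4, 6.0, 2.3, 0.266, 0.38, -1.2, 1]
    - [2.4, 6.0, 2.3, 0.266, 0.38, -1.2, 1]
    - [2.4, 6.0, 2.3, 0.266, 0.38, -1.2, 1]
    - [2.4, 6.0, 2.3, 0.266, 0.38, -1.2, 1]

```text
time: 1.87
ee_pos: [0.5028, -0.3529, 0.2579]
tcp_rot: [-3.135, -0.428, 2.713]
ft_force: [0.9, 0.1, 0.1]
grip_width: 0.0856
grip_force: 0.0
```

```bash
python3 - <<'E'
from a import *
import cv2
plan([(g-.12*a,a,y),(g,a,y)])
print(manip.get_state()['joint_positions'])
p=vision.camera_params("wrist");im=vision.snapshot("wrist")[:,:,::-1].copy()
for X in (e,g,e-.23*d):
    u=proj("wrist",X,1,p);print(u);cv2.circle(im,tuple(int(v) for v in u),4,(0,0,255),1)
cv2.imwrite("pics/w1.png",im)
E
```

```text
shift cm [-0.097  0.261  0.001] rot [ 0.012  0.009 -0.039] rows 0.33512568287546923 tcp [ 0.505 -0.351  0.257]
shift cm [-0. -0. 12.] rot [0. 0. 0.] rows 2.8776978417266186 tcp [ 0.458 -0.332  0.149]
[-0.674  0.917  0.903  1.971 -0.107 -0.224]
[277.819  88.68 ]
[282.373 209.016]
[285.826 300.24 ]
```

View pics/w1.png

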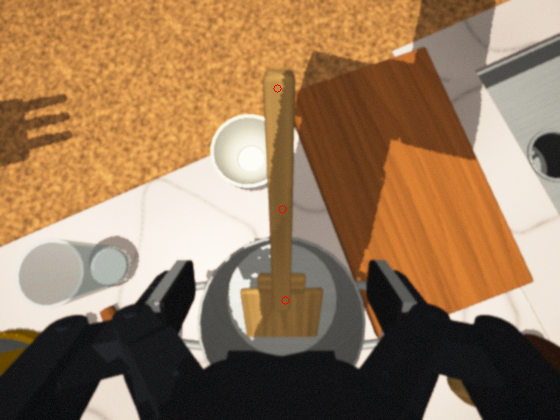

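```bash
sed -i 's/radians(25)/radians(15)/' a.py; python3 - <<'E'
from a import *
plan([(g-.06*a,a,y),(g,a,y),(g+[0,0,.17],a,y)])
E
```

```text
shift cm [0.687 0.067 5.894] rot [ 0.008 -0.171 -0.03 ] rows 1.4230051282508145 tcp [ 0.475 -0.339  0.206]
shift cm [-0. -0.  6.] rot [0. 0. 0.] rows 1.4388489208633095 tcp [ 0.461 -0.333  0.148]
shift cm [  4.4    -0.    -16.421] rot [0. 0. 0.] rows 4.07673860911271 tcp [ 0.461 -0.333  0.318]
```

>>> play_rows:
  steps:
    - [0.7, 0.1, 5.9, 0, -0.17, -0.03, 1]
    - [0.7, 0.1, 5.9, 0, -0.17, -0.03, 1]
    - [0.2, 0.1, 9, 0, -0.17, -0.03, 1]
    - [-0.3, 0.1, 11.8, 0, -0.17, -0.03, 1]
    - [-0.3, 0.1, 11.8, 0, -0.17, -0.03, 1]
    - [-0.3, 0.1, 11.8, 0, -0.17, -0.03, -1]
    - [-0.3, 0.1, 11.8, 0, -0.17, -0.03, -1]
    - [-0.3, 0.1, 11.8, 0, -0.17, -0.03, -1]
    - [-0.3, 0.1, 11.8, 0, -0.17, -0.03, -1]
    - [-0.3, 0.1, 11.8, 0, -0.17, -0.03, -1]

```text
time: 2.75
ee_pos: [0.463, -0.3346, 0.1509]
tcp_rot: [3.14, -0.252, 2.738]
ft_force: [0.8, 0.2, 0.2]
grip_width: 0.0254
grip_force: 0.0
```

>>> play_rows:
  steps:
    - [0, 0, 0, 0, 0, 0, -1]
    - [0, 0, 0, 0, 0, 0, -1]
    - [0, 0, 0, 0, 0, 0, -1]

```text
time: 3.0
ee_pos: [0.4626, -0.3343, 0.1503]
tcp_rot: [3.14, -0.252, 2.739]
ft_force: [4.1, -3.0, 5.2]
grip_width: 0.0191
grip_force: 59.3
```

>>> play_rows:
  steps:
    - [0.8, 0, -3, 0, 0, 0, -1]
    - [1.6, 0, -6, 0, 0, 0, -1]
    - [2.4, 0, -9, 0, 0, 0, -1]
    - [3.2, 0, -12, 0, 0, 0, -1]
    - [3.9, 0, -15, 0, 0, 0, -1]
    - [4.2, 0, -16, 0, 0, 0, -1]
    - [4.2, 0, -16, 0, 0, 0, -1]
    - [4.2, 0, -16, 0, 0, 0, -1]

```text
time: 3.67
ee_pos: [0.4609, -0.3336, 0.3145]
tcp_rot: [3.139, -0.255, 2.739]
ft_force: [0.1, 0.0, -2.3]
grip_width: 0.0193
grip_force: 58.9
```

```bash
python3 - <<'E'
from h import *
import cv2
s=manip.get_state();print(s['ee_pos'],s['tcp_rot'],s['joint_positions'],s['ft_force'],s['grip_width'])
a=np.array([.509,-.028,-.861]);y=[.056,1,0]
plan([([.42,-.157,.18],a,y),([.42,-.157,.06],a,y)])
o=np.zeros((420,800,3),np.uint8)
o[:,:400]=vision.snapshot("scene")[:,80:480,::-1];o[:,400:]=vision.snapshot("top")[:,160:560,::-1];cv2.imwrite("pics/l1.png",o)
E
```

```text
[ 0.461 -0.334  0.315] [ 3.139 -0.255  2.739] [-0.712  0.592  0.498  1.72  -0.075 -0.3  ] [ 0.068  0.036 -2.321] 0.01931332935270251
shift cm [ 5.647 14.925 17.104] rot [-0.048 -0.781 -0.354] rows 6.872613691196761 tcp [ 0.43  -0.158  0.164]
shift cm [ 6.114 -0.005 10.326] rot [0. 0. 0.] rows 2.877697841726618 tcp [ 0.43  -0.158  0.044]
```

View pics/l1.png

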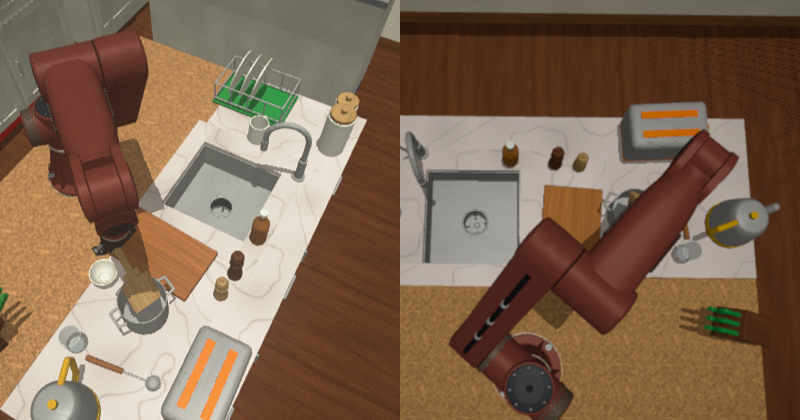

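>>> play_rows:
  steps:
    - [0.7, 1.9, 2.1, -0.006, -0.098, -0.044, -1]
    - [1.4, 3.7, 4.2, -0.012, -0.195, -0.088, -1]
    - [2.1, 5.6, 6.4, -0.018, -0.293, -0.133, -1]
    - [2.8, 7.5, 8.5, -0.024, -0.39, -0.177, -1]
    - [3.5, 9.3, 10.7, -0.03, -0.488, -0.22, -1]
    - [4.2, 11.2, 12.8, -0.036, -0.585, -0.265, -1]
    - [4.9, 13, 15, -0.042, -0.68, -0.31, -1]
    - [5.6, 14.9, 17.1, -0.048, -0.78, -0.354, -1]
    - [5.6, 14.9, 17.1, -0.048, -0.78, -0.354, -1]
    - [5.6, 14.9, 17.1, -0.048, -0.78, -0.354, -1]

```text
time: 4.6
ee_pos: [0.4227, -0.1498, 0.1571]
tcp_rot: [3.132, 0.529, 3.086]
ft_force: [-1.4, 1.0, -2.5]
grip_width: 0.0192
grip_force: 59.0
```

```bash
python3 - <<'E'
from h import *
import cv2
s=manip.get_state();print(s['ee_pos'],s['tcp_rot'],s['joint_positions'],s['ft_force'],s['ft_torque'],s['grip_width'])
a=np.array([.509,-.028,-.861]);y=[.056,1,0]
plan([([.42,-.157,.06],a,y),([.42,-.157,.035],a,y)])
g=np.array([.42,-.157,.18]);d=np.array([-1,.056,0])
o=np.zeros((420,800,3),np.uint8)
A=vision.snapshot("scene")[:,:,::-1].copy();B=vision.snapshot("wrist")[:,:,::-1].copy()
for t in(.1,0,-.13,-.23):
    for im,n in((A,"scene"),(B,"wrist")):
        u=proj(n,g+d*t,1);cv2.circle(im,tuple(int(v) for v in u),3,(0,0,255),1);print(n,t,u)
o=np.hstack([cv2.resize(A[190:330,130:330],(400,280)),cv2.resize(B,(400,300))[:280]])
cv2.imwrite("pics/l2.png",o)
E
```

```text
[ 0.423 -0.15   0.157] [3.132 0.529 3.086] [-0.754 -0.103 -0.983  0.277  0.338 -0.63 ] [-1.424  1.008 -2.5  ] [0.079 0.772 0.018] 0.019180122569512785
shift cm [ 5.084 -0.829 10.158] rot [ 0.009 -0.006  0.001] rows 2.7313169840901943 tcp [ 0.43  -0.158  0.044]
shift cm [ 1.274 -0.001  2.151] rot [0. 0. 0.] rows 0.5995203836930456 tcp [ 0.43  -0.158  0.019]
scene 0.1 [196.602 206.306]
wrist 0.1 [272.53   87.331]
scene 0 [220.364 219.585]
wrist 0 [277.031 291.347]
scene -0.13 [252.547 237.57 ]
wrist -0.13 [278.693 366.666]
scene -0.23 [278.358 251.994]
wrist -0.23 [279.274 392.969]
```

View pics/l2.png

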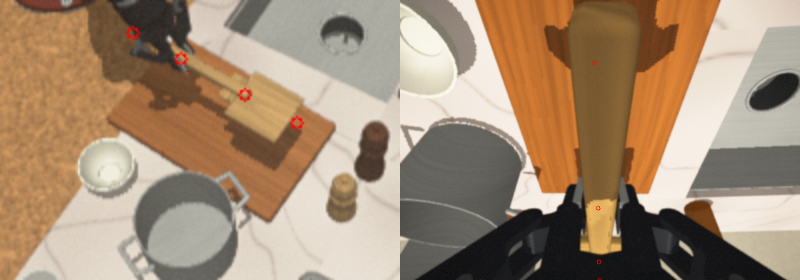

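```bash
python3 - <<'E'
from h import *
a=np.array([.509,-.028,-.861]);y=[.056,1,0]
plan([([.425,-.157,.031+.0163],a,y)])
E
```

```text
shift cm [ 5.894 -0.209 11.648] rot [ 0.003 -0.005 -0.002] rows 3.1309138247011656 tcp [ 0.435 -0.158  0.031]
```

>>> play_rows:
  steps:
    - [1.5, 0, 3, 0, 0, 0, -1]
    - [3, 0, 6, 0, 0, 0, -1]
    - [4.4, 0, 8.5, 0, 0, 0, -1]
    - [5.2, -0.1, 10, 0, 0, 0, -1]
    - [5.7, -0.1, 11, 0, 0, 0, -1]
    - [6, -0.1, 11.5, 0, 0, 0, -1]
    - [6, -0.1, 11.5, 0, 0, 0, -1]
    - [6, -0.1, 11.5, 0, 0, 0, -1]
    - [6, -0.1, 11.5, 0, 0, 0, -1]

```text
time: 5.45
ee_pos: [0.4376, -0.16, 0.0348]
tcp_rot: [3.141, 0.534, 3.086]
ft_force: [0.2, 0.2, -0.9]
grip_width: 0.0194
grip_force: 59.0
```

```bash
python3 - <<'E'
from h import *
s=manip.get_state();print(s['ee_pos'],s['tcp_rot'],s['ft_force'],s['ft_torque'],s['grip_width'])
E
```

```text
[ 0.438 -0.16   0.035] [3.141 0.534 3.086] [ 0.15   0.214 -0.867] [ 0.068  0.673 -0.012] 0.019355124260561067
```

>>> play_rows:
  steps:
    - [0.2, 0, 0.3, 0, 0, 0, -1]
    - [0.2, 0, 0.3, 0, 0, 0, 0.2]
    - [0.2, 0, 0.3, 0, 0, 0, 0.6]
    - [0.2, 0, 0.3, 0, 0, 0, 0.6]
    - [0.2, 0, 0.3, 0, 0, 0, 0.6]
    - [0.2, 0, 0, 0, 0, 0, 0.6]
    - [0, 0, -3, 0, 0, 0, 0.6]
    - [0, 0, -7, 0, 0, 0, 0.6]
    - [0, 0, -11, 0, 0, 0, 0.6]
    - [0, 0, -15, 0, 0, 0, 0.6]

```text
time: 6.28
ee_pos: [0.36, -0.1539, 0.1636]
tcp_rot: [3.14, 0.533, 3.086]
ft_force: [1.5, -1.6, -0.8]
grip_width: 0.0685
grip_force: 0.0
```

>>> play_rows:
  steps:
    - [0, 0, -2, 0, 0.12, 0, 1]
    - [-2, 0, -2, 0, 0.24, 0, 1]
    - [-4, 0, -2, 0, 0.36, 0, 1]
    - [-6, 0, -2, 0, 0.48, 0, 1]
    - [-8, 0, -2, 0, 0.53, 0, 1]
    - [-8, 0, -2, 0, 0.53, 0, 1]

```text
time: 6.78
ee_pos: [0.4252, -0.1596, 0.2218]
tcp_rot: [-3.141, 0.005, 3.089]
ft_force: [-0.4, -0.1, 0.6]
grip_width: 0.0854
grip_force: 0.0
```

```bash
python3 - <<'E'
from h import *
import cv2
s=manip.get_state();print(s['ee_pos'],s['tcp_rot'],s['ft_force'],s['joint_positions'])
p=vision.camera_params("wrist");im=vision.snapshot("wrist")[:,:,::-1].copy();A=vision.snapshot("scene")[:,:,::-1]
np.save("wp.npy",p,allow_pickle=True)
cv2.imwrite("pics/w2.png",np.hstack([im,cv2.resize(A[180:320,150:230],(240,420))]))
print(atz("wrist",280,210,.023,1,p))
E
```

```text
[ 0.425 -0.16   0.222] [-3.141  0.005  3.089] [-0.371 -0.073  0.565] [-0.521  0.159 -0.352  1.056  0.001 -0.469]
[ 0.458 -0.162  0.023]
```

View pics/w2.png

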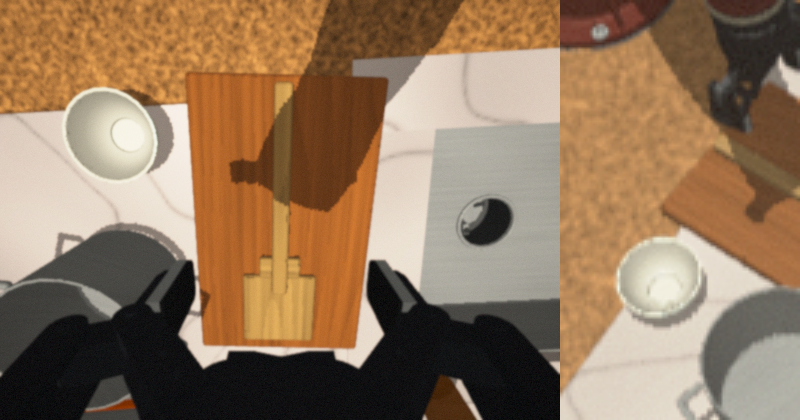

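```bash
python3 - <<'E'
from h import *
p=np.load("wp.npy",allow_pickle=True).item()
print(p["origin"],R.from_euler('xyz',p['orientation']).as_matrix())
for nm,u,v,z in [("end",283,83,.043),("junction",280,258,.043),("headend",278,341,.031),("drain",485,221,-.14)]: print(nm,atz("wrist",u,v,z,1,p))
E
```

```text
[ 0.349 -0.155  0.364] [[ 0.054  0.953  0.298]
 [ 0.999 -0.051 -0.016]
 [-0.     0.299 -0.954]]
end [ 0.317 -0.151  0.043]
junction [ 0.512 -0.165  0.043]
headend [ 0.645 -0.175  0.031]
drain [ 0.551  0.206 -0.14 ]
```

>>> play_rows:
  steps:
    - [-1.8, 3.6, 0, 0, 0, 0, 1]
    - [-3.6, 7.2, 0, 0, 0, 0, 1]
    - [-5.6, 11.2, 0, 0, 0, 0, 1]
    - [-7.6, 15.2, 0, 0, 0, 0, 1]
    - [-9.6, 19.2, 0, 0, 0, 0, 1]
    - [-11.6, 23.2, 0, 0, 0, 0, 1]
    - [-13.6, 27.2, 0, 0, 0, 0, 1]
    - [-15.6, 31.2, 0, 0, 0, 0, 1]
    - [-17.2, 34.4, 0, 0, 0, 0, 1]
    - [-18, 36, 0, 0, 0, 0, 1]

```text
time: 7.72
ee_pos: [0.6191, 0.1927, 0.2212]
tcp_rot: [3.14, 0.003, 3.087]
ft_force: [0.2, -1.5, 0.3]
grip_width: 0.0852
grip_force: 0.0
```

>>> play_rows:
  steps:
    - [0, 0, 0, 0, 0, 0, 1]
    - [0, 0, 0, 0, 0, 0, 1]
    - [0, 0, 0, 0, 0, 0, 1]

```text
time: 7.97
ee_pos: [0.6183, 0.1897, 0.2211]
tcp_rot: [3.141, 0.003, 3.086]
ft_force: [1.0, 0.4, 0.2]
grip_width: 0.0855
grip_force: 0.0
```

```bash
python3 - <<'E'
from h import *
import cv2
s=manip.get_state();print(s['ee_pos'],s['tcp_rot'],s['joint_positions'])
p=vision.camera_params("wrist");im=vision.snapshot("wrist")[:,:,::-1].copy()
np.save("wp3.npy",p,allow_pickle=True);cv2.imwrite("pics/w3full.png",im)
u=proj("wrist",[.551,.206,-.17],1,p);print(u,p['origin'])
x0=int(np.clip(u[0]-50,0,460));y0=int(np.clip(u[1]-50,0,320));print("crop",x0,y0,"scale 6")
cv2.imwrite("pics/w3.png",cv2.resize(im[y0:y0+100,x0:x0+100],(600,600),interpolation=cv2.INTER_CUBIC))
E
```

```text
[0.618 0.19  0.221] [3.141 0.003 3.086] [ 0.185  0.531  0.189  1.226 -0.     0.24 ]
[287.502 121.466] [0.542 0.194 0.363]
crop 237 71 scale 6
```

View pics/w3.png

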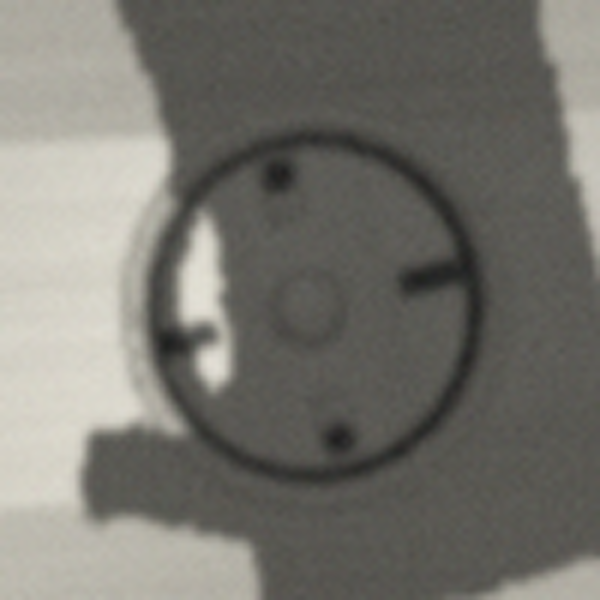

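```bash
python3 - <<'E'
from h import *
p=np.load("wp3.npy",allow_pickle=True).item()
q=lambda u,v,z:atz("wrist",237+u/6,71+v/6,z,1,p)
n=q(277,175,-.203);f=q(338,437,-.203);c=(n+f)/2
print(n,f,np.linalg.norm(n-f)/2,"c",c,"throat",q(315,305,-.17),"hub",q(308,308,-.217),"slots",q(400,285,-.225)-c,q(465,270,-.225)-c)
print(np.degrees(np.arctan2(*(n-c)[1::-1])))
# regrasp at g=175 from the end, tool 20 deg past vertical
d=np.array([-.997,.073,0]);d/=np.linalg.norm(d);e=np.array([.317,-.151,.033])
t=np.radians(20);a=d*np.sin(t)+[0,0,-np.cos(t)];y=np.cross(d,[0,0,1]);y*=np.sign(y[1])
g=e-.175*d;gg=g+[0,0,.008];print("g",g,a,y)
plan([(gg-.08*a,a,y),(gg,a,y)])
E
```

```text
[ 0.514  0.201 -0.203] [ 0.593  0.216 -0.203] 0.039963970168248694 c [ 0.553  0.208 -0.203] throat [ 0.552  0.209 -0.17 ] hub [ 0.553  0.209 -0.217] slots [-0.005  0.03  -0.022] [-0.009  0.051 -0.022]
-169.21572230774836
g [ 0.492 -0.164  0.033] [-0.341  0.025 -0.94 ] [ 0.073  0.997 -0.   ]
shift cm [  8.63  -36.021  12.26 ] rot [-0.002  0.352  0.017] rows 9.356366487759807 tcp [ 0.512 -0.165  0.098]
shift cm [-0. -0.  8.] rot [0. 0. 0.] rows 1.9184652278177459 tcp [ 0.485 -0.163  0.023]
```

>>> play_rows:
  steps:
    - [0.9, -3.6, 0, 0, 0.03, 0, 0.5]
    - [1.7, -7.2, 0.6, 0, 0.07, 0, 0.5]
    - [2.6, -11, 2, 0, 0.12, 0, 0.5]
    - [3.5, -15, 4, 0, 0.17, 0, 0.5]
    - [4.4, -19, 6, 0, 0.22, 0, 0.5]
    - [5.3, -23, 8, 0, 0.27, 0, 0.5]
    - [6.2, -26.8, 10, 0, 0.31, 0.02, 0.5]
    - [7.2, -30.5, 11.5, 0, 0.35, 0.02, 0.5]
    - [8, -33.5, 12, 0, 0.35, 0.02, 0.5]
    - [8.6, -36, 12.2, 0, 0.35, 0.02, 0.5]

```text
time: 8.85
ee_pos: [0.511, -0.1672, 0.097]
tcp_rot: [-3.14, -0.35, 3.063]
ft_force: [0.3, 0.1, -0.1]
grip_width: 0.0641
grip_force: 0.0
```

>>> play_rows:
  steps:
    - [0, 0, 0, 0, 0, 0, 0.5]
    - [0, 0, 0, 0, 0, 0, 0.5]

```text
time: 9.02
ee_pos: [0.5126, -0.1658, 0.099]
tcp_rot: [-3.139, -0.347, 3.061]
ft_force: [-0.2, 0.5, 0.4]
grip_width: 0.0639
grip_force: 0.0
```

```bash
python3 - <<'E'
from h import *
s=manip.get_state();print(s['ee_pos'],s['tcp_rot'],s['joint_positions'],s['grip_width'],s['ft_force'])
d=np.array([-.997,.073,0]);t=np.radians(20);a=d*np.sin(t)+[0,0,-np.cos(t)];y=[.073,.997,0]
plan([([.486,-.163,.026],a,y)],grasp=False)
E
```

```text
[ 0.513 -0.166  0.099] [-3.139 -0.347  3.061] [-0.385  0.704  0.099  1.297 -0.104 -0.288] 0.06390733335344945 [-0.224  0.463  0.408]
shift cm [0.036 0.084 7.776] rot [ 0.     0.002 -0.007] rows 1.8649368578111387 tcp [ 0.486 -0.163  0.026]
```

>>> play_rows:
  steps:
    - [0, 0.1, 3, 0, 0, 0, 0.5]
    - [0, 0.1, 5.5, 0, 0, 0, 0.5]
    - [0, 0.1, 7, 0, 0, 0, 0.5]
    - [0, 0.1, 7.7, 0, 0, 0, 0.5]
    - [0, 0.1, 7.7, 0, 0, 0, 0.5]
    - [0, 0.1, 7.7, 0, 0, 0, -1]
    - [0, 0.1, 7.7, 0, 0, 0, -1]
    - [0, 0.1, 7.7, 0, 0, 0, -1]
    - [0, 0.1, 7.7, 0, 0, 0, -1]
    - [0, 0.1, 7.7, 0, 0, 0, -1]

```text
time: 9.85
ee_pos: [0.4894, -0.1613, 0.0273]
tcp_rot: [-3.138, -0.344, 3.066]
ft_force: [0.9, 0.4, 6.5]
grip_width: 0.019
grip_force: 59.7
```

>>> play_rows:
  steps:
    - [0, 0, 0, 0, 0, 0, -1]
    - [0, 0, 0, 0, 0, 0, -1]
    - [0, 0, 0, 0, 0, 0, -1]

```text
time: 10.1
ee_pos: [0.4894, -0.1613, 0.0273]
tcp_rot: [-3.138, -0.344, 3.066]
ft_force: [0.0, 0.6, 6.5]
grip_width: 0.0186
grip_force: 59.6
```

```bash
cat > b.py <<'E'
from h import *
F0=R.from_euler('xyz',[-3.138,-.344,3.066]).as_matrix();p0=np.array([.4894,-.1613,.0273])
d0=np.array([-.997,.073,0]);d0/=np.linalg.norm(d0);e_t=F0.T@(np.array([.317,-.151,.033])-p0);d_t=F0.T@d0
C=np.array([.553,.208,0])
ang=np.arccos(d_t[2]);print("angle a,d",np.degrees(ang),"e_tool",e_t,"d_tool",d_t)
def pose(E,D,yref=(0,1,0)):
    # tool rotation with d_t -> D, closing line as near yref as possible
    D=np.array(D,float);D/=np.linalg.norm(D)
    def tri_(d,y):
        y=np.array(y,float)-d*(d@y);y/=np.linalg.norm(y);return np.column_stack([d,y,np.cross(d,y)])
    F=tri_(D,yref)@tri_(d_t,[0,1,0]).T
    return np.array(E)-F@e_t,F
def rel(seq,cur=None):
    s=manip.get_state();p,Q=(s['ee_pos'],R.from_euler('xyz',s['tcp_rot']).as_matrix()) if cur is None else cur
    for nm,(t,F) in seq:
        d=Q.T@(t-p)*100;w=R.from_matrix(Q.T@F).as_rotvec()
        print(nm,"cm",d,"rot",w,"rows %.1f"%max(np.linalg.norm(d)/4.17,np.degrees(np.linalg.norm(w))/7.16),"tcp",t,"a",F[:,2])
D28=np.array([-np.tan(np.radians(28)),-.1,-1])
def end():
    s=manip.get_state();Q=R.from_euler('xyz',s['tcp_rot']).as_matrix();return s['ee_pos']+Q@e_t-C, Q@d_t
E
python3 - <<'E'
from b import *
rel([("up",(p0+[0,0,.23],F0)),("B",pose(C+[-.036,.02,-.06],D28)),("Bhi",pose(C+[-.036,.02,.05],D28)),("C",pose(C+[-.036,.02,-.214],D28)),])
E
```

```text
angle a,d 70.28990124902046 e_tool [ 0.164 -0.003  0.053] d_tool [ 0.941 -0.001  0.337]
up cm [  7.762  -0.078 -21.653] rot [ 0. -0. -0.] rows 5.5 tcp [ 0.489 -0.161  0.257] a [-0.337  0.022 -0.941]
B cm [-5.655 41.388 -8.73 ] rot [ 0.052 -1.084 -0.134] rows 10.2 tcp [0.603 0.246 0.089] a [ 0.673 -0.029 -0.739]
Bhi cm [ -1.943  41.353 -19.085] rot [ 0.052 -1.084 -0.134] rows 10.9 tcp [0.603 0.246 0.199] a [ 0.673 -0.029 -0.739]
C cm [-10.852  41.438   5.767] rot [ 0.052 -1.084 -0.134] rows 10.4 tcp [ 0.603  0.246 -0.065] a [ 0.673 -0.029 -0.739]
```

>>> play_rows:
  steps:
    - [0.7, 0, -1.9, 0, 0, 0, -1]
    - [2, 0, -5.6, 0, 0, 0, -1]
    - [3.4, 0, -9.4, 0, 0, 0, -1]
    - [4.8, 0, -13.2, 0, 0, 0, -1]
    - [6.1, 0, -16.9, 0, 0, 0, -1]
    - [6.8, 0, -18.8, 0, 0, 0, -1]
    - [7.1, 0, -20, 0, 0, 0, -1]
    - [7.1, 0, -20, 0, 0, 0, -1]
    - [7.1, 0, -20, 0, 0, 0, -1]

```text
time: 10.85
ee_pos: [0.4899, -0.1606, 0.2386]
tcp_rot: [-3.138, -0.345, 3.066]
ft_force: [0.4, -0.1, -2.1]
grip_width: 0.0184
grip_force: 58.8
```

```bash
python3 - <<'E'
from b import *
s=manip.get_state();print(s['ee_pos'],s['tcp_rot'],s['joint_positions'],s['ft_force'],s['grip_width'])
rel([("Bhi",pose(C+[-.036,.02,.05],D28)),("B",pose(C+[-.036,.02,-.06],D28))])
E
```

```text
angle a,d 70.28990124902046 e_tool [ 0.164 -0.003  0.053] d_tool [ 0.941 -0.001  0.337]
[ 0.49  -0.161  0.239] [-3.138 -0.345  3.066] [-0.391  0.565  0.226  1.56  -0.108 -0.298] [ 0.425 -0.104 -2.144] 0.018419139954830396
Bhi cm [-9.034 41.349  0.824] rot [ 0.052 -1.084 -0.134] rows 10.2 tcp [0.603 0.246 0.199] a [ 0.673 -0.029 -0.739]
B cm [-12.753  41.381  11.176] rot [ 0.052 -1.084 -0.134] rows 10.7 tcp [0.603 0.246 0.089] a [ 0.673 -0.029 -0.739]
```

>>> play_rows:
  steps:
    - [-0.6, 2.8, 0, 0.004, -0.07, -0.01, -1]
    - [-1.4, 6.5, 0.1, 0.008, -0.16, -0.02, -1]
    - [-2.3, 10.3, 0.2, 0.013, -0.27, -0.033, -1]
    - [-3.2, 14.5, 0.3, 0.018, -0.38, -0.047, -1]
    - [-4.1, 18.6, 0.4, 0.023, -0.49, -0.06, -1]
    - [-5, 22.7, 0.4, 0.028, -0.6, -0.074, -1]
    - [-5.9, 26.9, 0.5, 0.034, -0.7, -0.087, -1]
    - [-6.7, 30.6, 0.6, 0.038, -0.8, -0.1, -1]
    - [-7.4, 33.9, 0.7, 0.043, -0.89, -0.11, -1]
    - [-8, 36.5, 0.7, 0.046, -0.96, -0.12, -1]

```text
time: 11.68
ee_pos: [0.587, 0.2003, 0.202]
tcp_rot: [-3.066, 0.612, -3.062]
ft_force: [0.4, -0.3, -1.5]
grip_width: 0.0188
grip_force: 58.9
```

>>> play_rows:
  steps:
    - [0, 0, 0, 0, 0, 0, -1]
    - [0, 0, 0, 0, 0, 0, -1]
    - [0, 0, 0, 0, 0, 0, -1]

```text
time: 11.93
ee_pos: [0.5885, 0.1976, 0.2024]
tcp_rot: [-3.065, 0.607, -3.064]
ft_force: [-0.4, -0.1, -1.1]
grip_width: 0.0187
grip_force: 59.0
```

```bash
python3 - <<'E'
from b import *
s=manip.get_state();print(s['ee_pos'],s['tcp_rot'],s['joint_positions'],s['ft_force'],s['grip_width']);print(end())
rel([("Bhi",pose(C+[-.036,.02,.05],D28)),("B",pose(C+[-.036,.02,-.10],D28))])
E
```

```text
angle a,d 70.28990124902046 e_tool [ 0.164 -0.003  0.053] d_tool [ 0.941 -0.001  0.337]
[0.588 0.198 0.202] [-3.065  0.607 -3.064] [ 0.315  0.139 -0.662  0.191 -0.209  0.198] [-0.376 -0.122 -1.121] 0.018712478858584406
(array([-0.069, -0.025,  0.065]), array([-0.577, -0.072, -0.813]))
Bhi cm [-1.277  4.747  0.943] rot [ 0.007 -0.128 -0.014] rows 1.2 tcp [0.603 0.246 0.199] a [ 0.673 -0.029 -0.739]
B cm [ 7.281  5.684 13.226] rot [ 0.007 -0.128 -0.014] rows 3.9 tcp [0.603 0.246 0.049] a [ 0.673 -0.029 -0.739]
```

>>> play_rows:
  steps:
    - [-0.6, 2.4, 0.5, 0.003, -0.06, -0.007, -1]
    - [-1.2, 4.7, 0.9, 0.007, -0.128, -0.014, -1]
    - [0.9, 5, 4, 0.007, -0.128, -0.014, -1]
    - [3, 5.2, 7, 0.007, -0.128, -0.014, -1]
    - [5.1, 5.4, 10, 0.007, -0.128, -0.014, -1]
    - [6.7, 5.6, 12.4, 0.007, -0.128, -0.014, -1]
    - [7.3, 5.7, 13.2, 0.007, -0.128, -0.014, -1]
    - [7.3, 5.7, 13.2, 0.007, -0.128, -0.014, -1]
    - [7.3, 5.7, 13.2, 0.007, -0.128, -0.014, -1]

```text
time: 12.68
ee_pos: [0.6042, 0.2449, 0.0498]
tcp_rot: [-3.038, 0.735, -3.033]
ft_force: [0.3, 0.2, -1.3]
grip_width: 0.0188
grip_force: 59.1
```

```bash
python3 - <<'E'
from b import *
import cv2
s=manip.get_state();print(s['ee_pos'],s['tcp_rot'],s['ft_force'],s['joint_positions'],s['grip_width']);E_,D_=end();print(E_,D_)
out=[]
for n,sz in(("wrist",None),("scene",None),("top",None)):
    im=vision.snapshot(n)[:,:,::-1].copy();cv2.imwrite(f"pics/B_{n}.png",im)
    for X,c in((C+E_,(0,0,255)),(C+E_-.165*D_,(255,0,0)),(C+[0,0,-.14],(0,255,0))):
        u=proj(n,X,1);print(n,u)
        cv2.circle(im,tuple(int(v) for v in u),2,c,1)
    if n=="wrist": out.append(cv2.resize(im,(400,300)))
    else:
        u=proj(n,C+[.02,0,-.05],1).astype(int);r=60 if n=="scene" else 55
        out.append(cv2.resize(im[u[1]-r:u[1]+r,u[0]-r:u[0]+r],(300,300),interpolation=3))
o=np.zeros((600,700,3),np.uint8);o[:300,:400]=out[0];o[300:,:300]=out[1];o[300:,350:650]=out[2];cv2.imwrite("pics/b1.png",o)
E
```

```text
angle a,d 70.28990124902046 e_tool [ 0.164 -0.003  0.053] d_tool [ 0.941 -0.001  0.337]
[0.604 0.245 0.05 ] [-3.038  0.735 -3.033] [ 0.33   0.23  -1.297] [ 0.425  0.496 -0.867 -0.475 -0.311  0.246] 0.018813113794030126
[-0.034  0.02  -0.099] [-0.467 -0.087 -0.88 ]
wrist [274.617 -54.956]
wrist [275.301 248.25 ]
wrist [251.425 -18.973]
scene [295.799 194.483]
scene [316.131 179.136]
scene [300.464 206.288]
top [228.854 228.559]
top [221.812 202.172]
top [234.852 221.647]
```

View pics/b1.png

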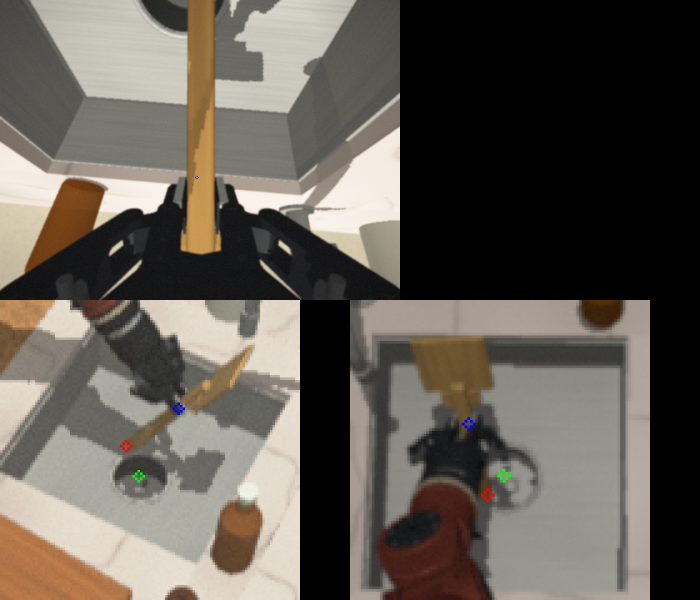

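```bash
python3 - <<'E'
from b import *
rel([("mid",pose(C+[-.036,.02,-.16],D28)),("C",pose(C+[-.036,.02,-.213],D28))])
E
```

```text
angle a,d 70.28990124902046 e_tool [ 0.164 -0.003  0.053] d_tool [ 0.941 -0.001  0.337]
mid cm [4.447 0.428 4.495] rot [ 0.     0.005 -0.002] rows 1.5 tcp [ 0.603  0.246 -0.011] a [ 0.673 -0.029 -0.739]
C cm [8.016 0.825 8.393] rot [ 0.     0.005 -0.002] rows 2.8 tcp [ 0.603  0.246 -0.064] a [ 0.673 -0.029 -0.739]
```

>>> play_rows:
  steps:
    - [1.5, 0.1, 1.5, 0, 0, 0, -1]
    - [3, 0.3, 3, 0, 0, 0, -1]
    - [4.4, 0.4, 4.4, 0, 0, 0, -1]
    - [5.6, 0.5, 5.8, 0, 0, 0, -1]
    - [6.6, 0.7, 6.9, 0, 0, 0, -1]
    - [7.4, 0.8, 7.7, 0, 0, 0, -1]
    - [7.4, 0.8, 7.7, 0, 0, 0, -1]

```text
time: 13.42
ee_pos: [0.6142, 0.2482, -0.0465]
tcp_rot: [-3.043, 0.764, -3.04]
ft_force: [19.7, -6.1, 26.6]
grip_width: 0.0185
grip_force: 64.8
```

```bash
python3 - <<'E'
from b import *
s=manip.get_state();print(s['ft_force'],s['ft_torque'],s['joint_positions'],end())
rel([("C",pose(C+[-.036,.02,-.213],D28))])
E
```

```text
angle a,d 70.28990124902046 e_tool [ 0.164 -0.003  0.053] d_tool [ 0.941 -0.001  0.337]
[19.654 -6.056 26.627] [-1.867 -5.67  -0.061] [ 0.427  0.765 -0.884 -0.79  -0.319  0.246] (array([-0.02 ,  0.024, -0.198]), array([-0.442, -0.08 , -0.893]))
C cm [ 2.055 -0.101  0.459] rot [-0.001  0.029 -0.009] rows 0.5 tcp [ 0.603  0.246 -0.064] a [ 0.673 -0.029 -0.739]
```

>>> play_rows:
  steps:
    - [6, 0.6, 6.3, 0, 0, 0, -1]
    - [4.4, 0.4, 4.4, 0, 0, 0, -1]
    - [2.5, 0.2, 2.5, 0, 0, 0, -1]
    - [1, 0.1, 1, 0, 0, 0, -1]
    - [0, 0, 0, 0, 0, 0, -1]
    - [0, 0, 0, 0, 0, 0, -1]

```text
time: 13.92
ee_pos: [0.6038, 0.2467, -0.0523]
tcp_rot: [-3.041, 0.742, -3.034]
ft_force: [1.4, 1.4, -1.2]
grip_width: 0.0186
grip_force: 64.3
```

```bash
cat > ov.py <<'E'
from b import *
import cv2
def overlay(fn,view=True):
    s=manip.get_state();print(s['ee_pos'],s['tcp_rot'],s['ft_force'],s['ft_torque'],s['grip_width'])
    Q=R.from_euler('xyz',s['tcp_rot']).as_matrix();E_,D_=end();print(E_,D_)
    y=Q[:,1];z=np.cross(D_,y);z*=np.sign(z[0])
    E=C+E_;pt=lambda a,b,c:E-a*D_+b*y+c*z   # c sign: z toward +x/up
    k=-1 if (-z)@Q[:,2]<0 else 1            # upper side faces the palm
    z=-Q[:,2]+D_*(Q[:,2]@D_);z/=np.linalg.norm(z)
    segs=[]
    for b,c in((-.01,.01),(.01,.01),(.01,-.01),(-.01,-.01)): segs.append((pt(0,b,c),pt(.23,b,c)))
    h=[pt(.23,-.047,-.01),pt(.23,.047,-.01),pt(.33,.047,-.01),pt(.33,-.047,-.01)]
    segs+=[(h[i],h[(i+1)%4]) for i in range(4)]
    th=np.linspace(0,2*np.pi,25);ci=C+np.c_[.045*np.cos(th),.045*np.sin(th),0*th-.14];segs+=list(zip(ci[:-1],ci[1:]))
    o=np.zeros((600,800,3),np.uint8)
    def draw(n,r,ctr):
        p=vision.camera_params(n);im=vision.snapshot(n)[:,:,::-1].copy();cv2.imwrite(fn.replace(".png",f"_{n}.png"),im)
        x0,y0,w,hh,sc=ctr
        if x0 is None:
            u=proj(n,C+[.03,0,-.02],1,p).astype(int);x0,y0=u-w//2
        im=cv2.resize(im[y0:y0+hh,x0:x0+w],None,fx=sc,fy=sc,interpolation=3)
        for a,b in segs:
            a,b=[(proj(n,v,1,p)-[x0,y0])*sc for v in(a,b)];
            if np.abs(np.r_[a,b]).max()<3000: cv2.line(im,tuple(a.astype(int).tolist()),tuple(b.astype(int).tolist()),(0,0,255),1)
        return im
    a=draw("scene",0,(None,None,100,100,4));b=draw("top",0,(None,None,100,100,4));c=draw("wrist",0,(180,0,200,420,1))
    o[:400,:400]=a;o[:400,400:]=b;o[400:600,:420]=cv2.rotate(c,cv2.ROTATE_90_CLOCKWISE)
    cv2.imwrite(fn,o)
E
python3 -c "
from ov import *
overlay('pics/c1.png')"
```

```text
angle a,d 70.28990124902046 e_tool [ 0.164 -0.003  0.053] d_tool [ 0.941 -0.001  0.337]
[ 0.604  0.247 -0.052] [-3.041  0.742 -3.034] [ 1.398  1.364 -1.238] [0.034 0.842 0.058] 0.018606139646107737
[-0.034  0.022 -0.202] [-0.46  -0.085 -0.884]
```

View pics/c1.png

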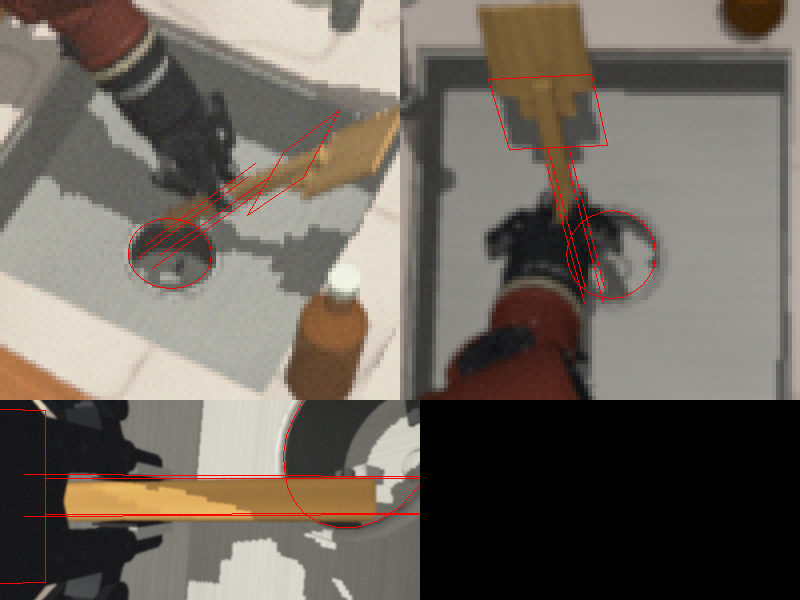

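```bash
cat > fit.py <<'E'
from b import *
from scipy.optimize import least_squares
def fit(obs,x0=(0,0,0,0)):
    """obs: (cam,params,u,v,along(0=end,.33=head end),c offset); unknown end position in tool x,z and angle, y off"""
    s=manip.get_state();Q=R.from_euler('xyz',s['tcp_rot']).as_matrix();P=s['ee_pos']
    def model(q):
        ph,ex,ez,ey=q;d=np.array([np.sin(ph),0,np.cos(ph)]);z=np.array([np.cos(ph),0,-np.sin(ph)]);z=-z if z[2]>0 else z
        e=np.array([ex,ey,ez]);return e,d,z
    def res(q):
        e,d,z=model(q);r=[]
        for n,p,u,v,al,c,b in obs:
            r+=list(proj(n,P+Q@(e-al*d+c*z+[0,b,0]),1,p)-[u,v])
        # handle axis passes the pads: TCP-side distance kept ~12mm behind tip at the tool axis
        t=e[0]/d[0];zc=e[2]-t*d[2];r.append((zc+.006)/.004);r.append(ey_(q)/.002);return r
    ey_=lambda q:q[3]-.001
    r=least_squares(res,[1.3,.12,.05,0]);e,d,z=model(r.x)
    print("phi",np.degrees(r.x[0]),"e_t",e,"res",np.round(r.fun,1));print("end rel drain",P+Q@e-C,"D",Q@d,"g",e[0]/d[0]);return e,d
E
python3 - <<'E'
from fit import *
import cv2
tp,sp,wp=[vision.camera_params(n) for n in("top","scene","wrist")]
ut=proj("top",C+[.03,0,-.02],1,tp).astype(int)-50;us=proj("scene",C+[.03,0,-.02],1,sp).astype(int)-50
T=lambda x,y:(ut[0]+(x-400)/4,ut[1]+y/4);S=lambda x,y:(us[0]+x/4,us[1]+y/4)
obs=[("top",tp,*T(478,8),.33,-.01,-.047),("top",tp,*T(580,4),.33,-.01,.047),("wrist",wp,280,44,0,.01,0)]
print(obs[0][2:4],obs[1][2:4]);fit(obs)
# orange-ness mask check: extents of wood in the scene picture near the sink
im=cv2.cvtColor(cv2.imread("pics/c1_scene.png"),cv2.COLOR_BGR2HSV);m=(cv2.inRange(im,(8,70,90),(28,190,255)))
x0,y0=us;sub=m[y0:y0+100,x0:x0+130]
n,l,st,ce=cv2.connectedComponentsWithStats(sub)
for i in range(1,n):
    if st[i,4]>25: 
        ys,xs=np.where(l==i);j=xs.argmin();k=xs.argmax();print(st[i],(xs[j]+x0,ys[j]+y0),(xs[k]+x0,ys[k]+y0))
E
```

```text
angle a,d 70.28990124902046 e_tool [ 0.164 -0.003  0.053] d_tool [ 0.941 -0.001  0.337]
(np.float64(201.5), np.float64(160.0)) (np.float64(227.0), np.float64(159.0))
phi 79.02308152879642 e_t [ 0.107 -0.     0.019] res [ 25.9  -1.7 -25.4   0.6   0.2  -0.2   1.1  -0.5]
end rel drain [-0.017  0.029 -0.141] D [-0.593 -0.084 -0.801] g 0.10854157012336232
[ 57  26  45  24 419] (np.int64(315), np.int64(189)) (np.int64(359), np.int64(169))
[40 49 14  9 65] (np.int64(298), np.int64(198)) (np.int64(311), np.int64(195))
[ 72  73  20  27 409] (np.int64(330), np.int64(234)) (np.int64(349), np.int64(221))
[  0  86  23  14 164] (np.int64(258), np.int64(229)) (np.int64(280), np.int64(242))
```

```bash
python3 - <<'E'
from fit import *
tp,sp,wp=[vision.camera_params(n) for n in("top","scene","wrist")]
obs=[("top",tp,201.5,160,.33,-.01,.047),("top",tp,227,159,.33,-.01,-.047),("wrist",wp,280,44,0,.01,0),("scene",sp,298.5,198.5,0,0,0)]
e,d=fit(obs)
import b;b.e_t=e;b.d_t=d
# lift to clear, then flat over the board: end at x=.315
D=[-1,.06,0]
Ef=np.array([.318,-.152,.033])
s=manip.get_state();Q=R.from_euler('xyz',s['tcp_rot']).as_matrix()
rel([("up30",(s['ee_pos']+[0,0,.30],Q)),("board hi",pose(Ef+[0,0,.22],D,(0.06,1,0))),("board lo",pose(Ef+[0,0,.02],D,(0.06,1,0)))])
E
```

```text
angle a,d 70.28990124902046 e_tool [ 0.164 -0.003  0.053] d_tool [ 0.941 -0.001  0.337]
phi 79.09693657246316 e_t [ 0.105 -0.     0.012] res [-0.3 -0.   0.1 -0.3  0.1 -0.1  0.9  0.2 -0.6 -0.5]
end rel drain [-0.02   0.029 -0.135] D [-0.594 -0.084 -0.8  ] g 0.10695189256458158
up30 cm [-20.189  -2.248 -22.076] rot [0. 0. 0.] rows 7.2 tcp [0.602 0.246 0.244] a [ 0.677 -0.028 -0.736]
board hi cm [ -3.836 -41.838 -33.052] rot [-0.047  0.934  0.121] rows 12.8 tcp [ 0.423 -0.158  0.245] a [-0.189  0.011 -0.982]
board lo cm [  9.623 -40.339 -18.334] rot [-0.047  0.934  0.121] rows 10.9 tcp [ 0.423 -0.158  0.045] a [-0.189  0.011 -0.982]
```

>>> play_rows:
  steps:
    - [-1.5, -0.2, -1.7, 0, 0, 0, -1]
    - [-4.2, -0.5, -4.6, 0, 0, 0, -1]
    - [-7, -0.8, -7.6, 0, 0, 0, -1]
    - [-9.8, -1.1, -10.6, 0, 0, 0, -1]
    - [-12.5, -1.4, -13.6, 0, 0, 0, -1]
    - [-15.2, -1.7, -16.6, 0, 0, 0, -1]
    - [-17.8, -2, -19.3, 0, 0, 0, -1]
    - [-19, -2.2, -20.6, 0, 0, 0, -1]
    - [-19, -2.2, -20.6, 0, 0, 0, -1]

```text
time: 14.82
ee_pos: [0.6052, 0.2465, 0.2308]
tcp_rot: [-3.043, 0.745, -3.034]
ft_force: [1.2, 0.9, -1.0]
grip_width: 0.0184
grip_force: 64.3
```

```bash
cat >> b.py <<'E'
e2=np.array([.105,0,.012]);d2=np.array([np.sin(np.radians(79.1)),0,np.cos(np.radians(79.1))])
E
python3 - <<'E'
from b import *
import b;b.e_t=e2;b.d_t=d2
print(manip.get_state()['joint_positions'])
D=[-1,.06,0];Ef=np.array([.318,-.152,.033])
rel([("board hi",pose(Ef+[0,0,.20],D,(0.06,1,0)))])
E
```

```text
angle a,d 70.28990124902046 e_tool [ 0.164 -0.003  0.053] d_tool [ 0.941 -0.001  0.337]
[ 0.427  0.145 -0.681  0.05  -0.311  0.245]
board hi cm [ 16.885 -39.578 -10.917] rot [-0.044  0.94   0.12 ] rows 10.6 tcp [ 0.423 -0.158  0.225] a [-0.189  0.011 -0.982]
```

>>> play_rows:
  steps:
    - [1, -2.2, -0.6, -0.002, 0.05, 0.007, -1]
    - [2.4, -5.7, -1.6, -0.006, 0.14, 0.017, -1]
    - [4, -9.5, -2.6, -0.01, 0.23, 0.029, -1]
    - [5.7, -13.3, -3.7, -0.015, 0.32, 0.04, -1]
    - [7.3, -17.1, -4.7, -0.019, 0.41, 0.052, -1]
    - [8.9, -20.9, -5.8, -0.023, 0.5, 0.064, -1]
    - [10.6, -24.8, -6.8, -0.028, 0.59, 0.075, -1]
    - [12.2, -28.6, -7.9, -0.032, 0.68, 0.087, -1]
    - [13.8, -32.4, -8.9, -0.036, 0.77, 0.098, -1]
    - [15, -35.2, -9.7, -0.04, 0.84, 0.107, -1]

```text
time: 15.65
ee_pos: [0.44, -0.1167, 0.2208]
tcp_rot: [-3.137, -0.104, 3.094]
ft_force: [1.1, -0.8, -1.4]
grip_width: 0.0187
grip_force: 64.2
```

>>> play_rows:
  steps:
    - [0, 0, 0, 0, 0, 0, -1]
    - [0, 0, 0, 0, 0, 0, -1]

```text
time: 15.82
ee_pos: [0.4405, -0.1164, 0.2198]
tcp_rot: [-3.136, -0.102, 3.091]
ft_force: [-0.4, 0.1, -0.7]
grip_width: 0.0187
grip_force: 64.2
```

```bash
python3 - <<'E'
from b import *
import b;b.e_t=e2;b.d_t=d2
D=[-1,.06,0];Ef=np.array([.318,-.152,.033])
rel([("hi",pose(Ef+[0,0,.10],D,(0.06,1,0))),("lo",pose(Ef+[0,0,.012],D,(0.06,1,0)))])
E
```

```text
angle a,d 70.28990124902046 e_tool [ 0.164 -0.003  0.053] d_tool [ 0.941 -0.001  0.337]
hi cm [ 0.548 -4.22   9.612] rot [-0.007  0.089  0.009] rows 2.5 tcp [ 0.423 -0.158  0.125] a [-0.189  0.011 -0.982]
lo cm [-0.346 -4.175 18.367] rot [-0.007  0.089  0.009] rows 4.5 tcp [ 0.423 -0.158  0.037] a [-0.189  0.011 -0.982]
```

>>> play_rows:
  steps:
    - [0.2, -1.4, 3, -0.003, 0.03, 0.003, -1]
    - [0.4, -2.8, 6.4, -0.005, 0.06, 0.006, -1]
    - [0.5, -4.2, 9.6, -0.007, 0.089, 0.009, -1]
    - [0.2, -4.2, 13, -0.007, 0.089, 0.009, -1]
    - [-0.1, -4.2, 16, -0.007, 0.089, 0.009, -1]
    - [-0.3, -4.2, 18, -0.007, 0.089, 0.009, -1]
    - [-0.4, -4.2, 19, -0.007, 0.089, 0.009, -1]
    - [-0.4, -4.2, 19, -0.007, 0.089, 0.009, -1]

```text
time: 16.48
ee_pos: [0.4228, -0.1556, 0.0308]
tcp_rot: [3.14, -0.191, 3.087]
ft_force: [-0.4, -0.6, -1.3]
grip_width: 0.0185
grip_force: 64.3
```

>>> play_rows:
  steps:
    - [0, 0, 0.1, 0, 0, 0, 0.3]
    - [0, 0, 0.1, 0, 0, 0, 0.5]
    - [0, 0, 0.1, 0, 0, 0, 0.5]
    - [0, 0, -0.5, 0, 0, 0, 0.5]
    - [0, 0, -3, 0, 0, 0, 0.5]
    - [0, 0, -7, 0, 0, 0, 0.5]
    - [-3, 0, -9, 0, 0.08, 0, 0.5]
    - [-6, 0, -9, 0, 0.16, 0, 0.5]
    - [-8, 0, -9, 0, 0.16, 0, 0.5]
    - [-8, 0, -9, 0, 0.16, 0, 0.5]

```text
time: 17.32
ee_pos: [0.5244, -0.1629, 0.1047]
tcp_rot: [-3.14, -0.346, 3.086]
ft_force: [-1.8, 0.7, 0.5]
grip_width: 0.0637
grip_force: 0.0
```

```bash
python3 - <<'E'
from b import *
import cv2
d=np.array([-1,.06,0]);d/=np.linalg.norm(d);t=np.radians(20);a=d*np.sin(t)+[0,0,-np.cos(t)]
y=np.array([.06,1,0]);s=manip.get_state();print(s['joint_positions'],s['ft_force'])
plan([([.490,-.1623,.0265],a,y)],grasp=False)
# check turner in wrist picture: wood lighter/yellower than board
p=vision.camera_params("wrist");im=vision.snapshot("wrist")[:,:,::-1].copy();cv2.imwrite("pics/d1.png",im)
hsv=cv2.cvtColor(im,cv2.COLOR_BGR2HSV)
e=np.array([.318,-.152,.043])
for al in(0,.03,.06,.1):
    u=proj("wrist",e-al*d,1,p).astype(int)
    if 0<=u[1]<420: print(al,u,[hsv[u[1],x].tolist()[:3] for x in range(u[0]-36,u[0]+37,8)])
u=proj("wrist",e,1,p).astype(int);print([ (v,hsv[v,u[0]+4].tolist()) for v in range(max(0,u[1]-24),u[1]+25,6)])
E
```

```text
angle a,d 70.28990124902046 e_tool [ 0.164 -0.003  0.053] d_tool [ 0.941 -0.001  0.337]
[-0.371  0.717  0.141  1.324 -0.107 -0.298] [-1.839  0.746  0.534]
shift cm [ 0.584 -0.122  8.524] rot [-0.003  0.003  0.004] rows 2.049008990537603 tcp [ 0.49  -0.162  0.026]
0.03 [279  23] [[13, 194, 189], [13, 192, 195], [14, 197, 190], [13, 194, 171], [19, 150, 216], [18, 146, 223], [18, 149, 210], [14, 196, 209], [13, 189, 214], [14, 194, 217]]
0.06 [279  61] [[13, 191, 200], [13, 193, 197], [13, 191, 195], [12, 193, 180], [18, 152, 223], [19, 151, 227], [18, 152, 201], [14, 196, 204], [14, 194, 212], [14, 193, 218]]
0.1 [279 112] [[14, 194, 209], [13, 191, 199], [14, 198, 198], [13, 192, 197], [19, 146, 232], [19, 142, 231], [18, 151, 216], [14, 194, 212], [14, 196, 208], [13, 195, 148]]
[(0, [18, 151, 220]), (6, [18, 147, 220])]
```

```bash
python3 - <<'E'
from b import *
import cv2
hsv=cv2.cvtColor(vision.snapshot("scene")[:,:,::-1],cv2.COLOR_BGR2HSV)
d=np.array([-1,.06,0]);d/=np.linalg.norm(d)
for al in np.arange(-.02,.07,.005):
    u=proj("scene",np.array([.318,-.152,.043])-al*d,1);v=np.round(u).astype(int);print(round(al,3),v,hsv[v[1],v[0]])
for al in np.arange(.30,.35,.005):
    u=proj("scene",np.array([.318,-.152,.031])-al*d+[0,-.02,0],1);v=np.round(u).astype(int);print(round(al,3),v,hsv[v[1],v[0]])
E
```

```text
angle a,d 70.28990124902046 e_tool [ 0.164 -0.003  0.053] d_tool [ 0.941 -0.001  0.337]
-0.02 [197 224] [ 15 136 193]
-0.015 [199 224] [ 15 134 204]
-0.01 [200 225] [ 15 136 195]
-0.005 [201 225] [ 15 134 198]
0.0 [202 226] [ 15 140 178]
0.005 [203 227] [ 18 129 196]
0.01 [204 227] [ 18 121 206]
0.015 [205 228] [ 18 128 202]
0.02 [206 229] [ 17 124 201]
0.025 [207 229] [ 18 125 200]
0.03 [208 230] [ 18 128 202]
0.035 [209 230] [ 18 125 204]
0.04 [210 231] [ 17 124 201]
0.045 [212 232] [ 18 123 201]
0.05 [213 232] [ 18 123 206]
0.055 [214 233] [ 17 124 202]
0.06 [215 234] [ 18 125 208]
0.065 [216 234] [ 17 124 206]
0.3 [267 271] [ 17 113 126]
0.305 [269 272] [ 18 112 125]
0.31 [270 273] [ 16 111 129]
0.315 [271 274] [ 17 106 130]
0.32 [272 274] [ 16 109 124]
0.325 [273 275] [ 18 112 127]
0.33 [275 276] [ 14 117 113]
0.335 [276 276] [ 13 127 108]
0.34 [277 277] [ 12 124 111]
0.345 [278 278] [ 13 126 111]
```

>>> play_rows:
  steps:
    - [0.2, -0.1, 3, 0, 0, 0, 0.5]
    - [0.4, -0.1, 6, 0, 0, 0, 0.5]
    - [0.6, -0.1, 7.7, 0, 0, 0, 0.5]
    - [0.6, -0.1, 8.3, 0, 0, 0, 0.5]
    - [0.6, -0.1, 8.5, 0, 0, 0, 0.5]
    - [0.6, -0.1, 8.5, 0, 0, 0, 0.5]

```text
time: 17.92
ee_pos: [0.485, -0.1619, 0.0297]
tcp_rot: [-3.14, -0.346, 3.085]
ft_force: [0.1, -0.6, 0.7]
grip_width: 0.0639
grip_force: 0.0
```

>>> play_rows:
  steps:
    - [0, 0, 0.3, 0, 0, 0, 0.5]
    - [0, 0, 0.3, 0, 0, 0, -1]
    - [0, 0, 0.3, 0, 0, 0, -1]
    - [0, 0, 0.3, 0, 0, 0, -1]
    - [0, 0, 0.3, 0, 0, 0, -1]
    - [0, 0, 0.3, 0, 0, 0, -1]
    - [0, 0, 0.3, 0, 0, 0, -1]
    - [0, 0, 0.3, 0, 0, 0, -1]

```text
time: 18.58
ee_pos: [0.4843, -0.1617, 0.0262]
tcp_rot: [-3.141, -0.346, 3.086]
ft_force: [1.3, 0.1, 5.1]
grip_width: 0.0184
grip_force: 59.8
```

```bash
python3 - <<'E'
from b import *
s=manip.get_state();print(s['ee_pos'],s['tcp_rot'],s['ft_force'],s['ft_torque'],s['grip_width'],s['grip_force'])
E
```

```text
angle a,d 70.28990124902046 e_tool [ 0.164 -0.003  0.053] d_tool [ 0.941 -0.001  0.337]
[ 0.484 -0.162  0.026] [-3.141 -0.346  3.086] [1.272 0.112 5.067] [ 0.173 -0.075 -0.028] 0.018405970317997677 59.76193260130003
```

```bash
python3 - <<'E'
s=open('b.py').read()
s=s.replace("[-3.138,-.344,3.066]","[-3.141,-.346,3.086]").replace("p0=np.array([.4894,-.1613,.0273])","p0=np.array([.4843,-.1617,.0262])").replace("np.array([-.997,.073,0])","np.array([-1,.06,0])").replace("[.317,-.151,.033]","[.320,-.152,.033]")
open('b.py','w').write(s)
E
python3 - <<'E'
from b import *
up=(p0+F0@np.array([.071,0,-.2]),F0)
rel([("Bhi",pose(C+[.027,.028,.05],D28))],cur=up)
E
```

```text
angle a,d 70.17601453159499 e_tool [0.157 0.001 0.049] d_tool [0.941 0.005 0.339]
Bhi cm [-16.119  42.15   -0.853] rot [ 0.064 -1.083 -0.118] rows 10.8 tcp [0.663 0.251 0.192] a [ 0.672 -0.031 -0.74 ]
```

>>> play_rows:
  steps:
    - [0.7, 0, -1.9, 0, 0, 0, -1]
    - [2, 0, -5.6, 0, 0, 0, -1]
    - [3.4, 0, -9.4, 0, 0, 0, -1]
    - [4.8, 0, -13.2, 0, 0, 0, -1]
    - [6.1, 0, -16.9, 0, 0, 0, -1]
    - [6.8, 0, -18.8, 0, 0, 0, -1]
    - [7.1, 0, -20, 0, 0, 0, -1]
    - [7.1, 0, -20, 0, 0, 0, -1]

```text
time: 19.25
ee_pos: [0.4864, -0.162, 0.2404]
tcp_rot: [-3.139, -0.343, 3.085]
ft_force: [-0.1, 0.1, -0.4]
grip_width: 0.0187
grip_force: 58.9
```

>>> play_rows:
  steps:
    - [-1, 2.5, 0, 0.004, -0.07, -0.007, -1]
    - [-2.5, 6.5, -0.1, 0.01, -0.16, -0.018, -1]
    - [-4, 10.5, -0.2, 0.016, -0.27, -0.029, -1]
    - [-5.6, 14.5, -0.3, 0.022, -0.38, -0.04, -1]
    - [-7.1, 18.6, -0.4, 0.028, -0.48, -0.052, -1]
    - [-8.7, 22.7, -0.5, 0.034, -0.58, -0.063, -1]
    - [-10.2, 26.8, -0.5, 0.04, -0.69, -0.075, -1]
    - [-11.7, 30.6, -0.6, 0.046, -0.79, -0.086, -1]
    - [-13.2, 34.4, -0.7, 0.052, -0.88, -0.096, -1]
    - [-14.2, 37.1, -0.8, 0.056, -0.95, -0.104, -1]

```text
time: 20.08
ee_pos: [0.6403, 0.2035, 0.1955]
tcp_rot: [-3.061, 0.602, -3.058]
ft_force: [2.0, -0.2, -1.6]
grip_width: 0.0185
grip_force: 58.9
```

>>> play_rows:
  steps:
    - [0, 0, 0, 0, 0, 0, -1]
    - [0, 0, 0, 0, 0, 0, -1]
    - [0, 0, 0, 0, 0, 0, -1]

```text
time: 20.33
ee_pos: [0.6409, 0.201, 0.1953]
tcp_rot: [-3.06, 0.596, -3.058]
ft_force: [-0.0, -0.4, -0.6]
grip_width: 0.0186
grip_force: 59.1
```

```bash
python3 - <<'E'
from b import *
s=manip.get_state();print(s['joint_positions'],end())
rel([("Bhi",pose(C+[.027,.028,.05],D28)),("B",pose(C+[.027,.028,-.10],D28))])
E
```

```text
angle a,d 70.17601453159499 e_tool [0.157 0.001 0.049] d_tool [0.941 0.005 0.339]
[ 0.289  0.237 -0.548  0.213 -0.196  0.173] (array([-0.014, -0.019,  0.066]), array([-0.585, -0.072, -0.808]))
Bhi cm [-1.952  4.891  1.388] rot [ 0.007 -0.137 -0.014] rows 1.3 tcp [0.663 0.251 0.192] a [ 0.672 -0.031 -0.74 ]
B cm [ 6.469  5.905 13.76 ] rot [ 0.007 -0.137 -0.014] rows 3.9 tcp [0.663 0.251 0.042] a [ 0.672 -0.031 -0.74 ]
```

>>> play_rows:
  steps:
    - [-1, 2.4, 0.7, 0.003, -0.07, -0.007, -1]
    - [-1.9, 4.9, 1.4, 0.007, -0.137, -0.014, -1]
    - [0.1, 5.1, 4.5, 0.007, -0.137, -0.014, -1]
    - [2.2, 5.4, 7.5, 0.007, -0.137, -0.014, -1]
    - [4.3, 5.6, 10.6, 0.007, -0.137, -0.014, -1]
    - [5.9, 5.8, 13, 0.007, -0.137, -0.014, -1]
    - [6.5, 5.9, 13.7, 0.007, -0.137, -0.014, -1]
    - [6.5, 5.9, 13.7, 0.007, -0.137, -0.014, -1]
    - [6.5, 5.9, 13.7, 0.007, -0.137, -0.014, -1]

```text
time: 21.08
ee_pos: [0.6647, 0.2502, 0.0442]
tcp_rot: [-3.032, 0.734, -3.026]
ft_force: [0.4, -0.3, -0.9]
grip_width: 0.0185
grip_force: 59.1
```

```bash
python3 - <<'E'
from b import *
import cv2
s=manip.get_state();E_,D_=end();print(s['ft_force'],E_,D_)
rel([("mid",pose(C+[-.005,.021,-.16],D28)),("C",pose(C+[-.033,.017,-.213],D28))])
# check handle end in wrist picture (hue>=16 wood against grey)
for n in("scene","wrist"):
    p=vision.camera_params(n);hsv=cv2.cvtColor(vision.snapshot(n)[:,:,::-1],cv2.COLOR_BGR2HSV)
    for al in(-.03,-.02,-.015,-.01,-.005,0,.005,.01,.02,.03,.05):
        u=np.round(proj(n,C+E_-al*D_,1,p)).astype(int)
        if 0<=u[0]<560 and 0<=u[1]<420: print(n,al,u,hsv[u[1],u[0]-4:u[0]+5:2,1])
E
```

```text
angle a,d 70.17601453159499 e_tool [0.157 0.001 0.049] d_tool [0.941 0.005 0.339]
[ 0.356 -0.309 -0.904] [ 0.029  0.028 -0.098] [-0.465 -0.087 -0.881]
mid cm [ 6.744 -0.008  2.365] rot [-0.001  0.003 -0.002] rows 1.7 tcp [ 0.631  0.244 -0.018] a [ 0.672 -0.031 -0.74 ]
C cm [12.395  0.14   4.4  ] rot [-0.001  0.003 -0.002] rows 3.2 tcp [ 0.603  0.24  -0.071] a [ 0.672 -0.031 -0.74 ]
scene -0.03 [306 201] [ 8 21 27 28 83]
scene -0.02 [308 201] [21 27 28 83 77]
scene -0.015 [308 200] [ 22  19  49 107 105]
scene -0.01 [309 200] [ 22  21  91 102  73]
scene -0.005 [309 199] [ 13  11 104 106 102]
scene 0 [310 199] [ 15  65 105 105  85]
scene 0.005 [311 198] [ 14  91 105 106 106]
scene 0.01 [311 198] [ 14  91 105 106 106]
scene 0.02 [313 197] [ 61 106 107 114  80]
scene 0.03 [314 196] [ 61 104 110 112 109]
scene 0.05 [316 194] [ 34 101 109 120 102]
wrist 0.03 [280  12] [152 160 144 149 146]
wrist 0.05 [280  48] [149 153 147 156 151]
```

>>> play_rows:
  steps:
    - [2, 0, 0.7, 0, 0, 0, -1]
    - [4.2, 0, 1.4, 0, 0, 0, -1]
    - [6.2, 0, 2.1, 0, 0, 0, -1]
    - [7.4, 0, 2.6, 0, 0, 0, -1]
    - [8, 0, 2.8, 0, 0, 0, -1]
    - [8, 0, 2.8, 0, 0, 0, -1]

```text
time: 21.68
ee_pos: [0.6238, 0.2433, -0.0305]
tcp_rot: [-3.032, 0.734, -3.025]
ft_force: [-0.5, 0.9, -0.9]
grip_width: 0.0186
grip_force: 59.2
```

>>> play_rows:
  steps:
    - [1, 0, 0.4, 0, 0, 0, -1]
    - [2, 0.1, 0.8, 0, 0, 0, -1]
    - [3, 0.1, 1.1, 0, 0, 0, -1]
    - [3.8, 0.1, 1.4, 0, 0, 0, -1]
    - [4.2, 0.1, 1.5, 0, 0, 0, -1]
    - [4.2, 0.1, 1.5, 0, 0, 0, -1]
    - [4.2, 0.1, 1.5, 0, 0, 0, -1]

```text
time: 22.27
ee_pos: [0.604, 0.2406, -0.0689]
tcp_rot: [-3.033, 0.736, -3.025]
ft_force: [-0.0, -0.1, 0.0]
grip_width: 0.0188
grip_force: 59.2
```

```bash
python3 - <<'E'
from b import *
s=manip.get_state();E_,D_=end();print(s['ft_force'],s['ft_torque'],E_,D_)
rel([("p1",pose(C+[-.034,-.005,-.213],D28)),("p2",pose(C+[-.032,-.020,-.213],D28)),("p3",pose(C+[-.027,-.031,-.213],D28))])
E
```

```text
angle a,d 70.17601453159499 e_tool [0.157 0.001 0.049] d_tool [0.941 0.005 0.339]
[-0.001 -0.143  0.013] [ 0.094  0.801 -0.002] [-0.031  0.018 -0.211] [-0.464 -0.087 -0.882]
p1 cm [ 0.521 -2.257  0.119] rot [ 0.001  0.005 -0.001] rows 0.6 tcp [ 0.602  0.218 -0.071] a [ 0.672 -0.031 -0.74 ]
p2 cm [ 0.503 -3.76   0.299] rot [ 0.001  0.005 -0.001] rows 0.9 tcp [ 0.604  0.203 -0.071] a [ 0.672 -0.031 -0.74 ]
p3 cm [ 0.229 -4.877  0.67 ] rot [ 0.001  0.005 -0.001] rows 1.2 tcp [ 0.609  0.192 -0.071] a [ 0.672 -0.031 -0.74 ]
```

>>> play_rows:
  steps:
    - [0.2, -0.5, 0.1, 0, 0, 0, -1]
    - [0.4, -1, 0.1, 0, 0, 0, -1]
    - [0.4, -1.5, 0.1, 0, 0, 0, -1]
    - [0.5, -2, 0.1, 0, 0, 0, -1]
    - [0.5, -2.4, 0.1, 0, 0, 0, -1]
    - [0.5, -2.4, 0.1, 0, 0, 0, -1]

```text
time: 22.77
ee_pos: [0.6025, 0.2162, -0.071]
tcp_rot: [-3.036, 0.737, -3.027]
ft_force: [2.5, 4.3, -0.3]
grip_width: 0.0187
grip_force: 59.6
```

>>> play_rows:
  steps:
    - [0, -0.5, 0.1, 0, 0, 0, -1]
    - [0, -1, 0.2, 0, 0, 0, -1]
    - [-0.1, -1.5, 0.2, 0, 0, 0, -1]
    - [-0.1, -1.8, 0.3, 0, 0, 0, -1]
    - [-0.1, -1.8, 0.3, 0, 0, 0, -1]

```text
time: 23.18
ee_pos: [0.607, 0.1996, -0.0704]
tcp_rot: [-3.04, 0.74, -3.028]
ft_force: [2.5, 10.3, 1.4]
grip_width: 0.0185
grip_force: 72.7
```

```bash
python3 - <<'E'
from b import *
import cv2
s=manip.get_state();E_,D_=end();print(s['ft_force'],s['ft_torque'],E_,D_,s['grip_width'])
rel([("p3",pose(C+[-.027,-.031,-.213],D28))])
E
```

```text
angle a,d 70.17601453159499 e_tool [0.157 0.001 0.049] d_tool [0.941 0.005 0.339]
[ 2.459 10.305  1.43 ] [ 2.911 -0.017  0.837] [-0.028 -0.022 -0.213] [-0.461 -0.083 -0.884] 0.018468622029590966
p3 cm [-0.004 -0.792  0.227] rot [ 0.005  0.008 -0.004] rows 0.2 tcp [ 0.609  0.192 -0.071] a [ 0.672 -0.031 -0.74 ]
```

>>> play_rows:
  steps:
    - [0, -0.3, 0.2, 0, 0, 0, -1]
    - [0, -0.6, 0.4, 0, 0, 0, -1]
    - [0, -0.6, 0.4, 0, 0, 0, -1]

```text
time: 23.43
ee_pos: [0.6111, 0.1947, -0.0721]
tcp_rot: [-3.042, 0.742, -3.029]
ft_force: [2.0, 13.0, 4.4]
grip_width: 0.0186
grip_force: 79.7
```

```bash
python3 - <<'E'
from fit import *
import cv2
s=manip.get_state();E_,D_=end();print(s['ft_force'],s['ft_torque'],E_,D_,s['grip_width'])
p=vision.camera_params("wrist");im=vision.snapshot("wrist")[:,:,::-1];cv2.imwrite("pics/e_w.png",im)
hsv=cv2.cvtColor(im,cv2.COLOR_BGR2HSV)
for r in range(0,340,40):
    xs=np.where(hsv[r,220:340,1]>110)[0]+220; print(r,xs.min() if len(xs) else None,xs.max() if len(xs) else None, end="; ")
print()
for al in(.03,.06,.1,.14): print(al,proj("wrist",C+E_-al*D_,1,p))
t=vision.snapshot("top")[:,:,::-1];g=cv2.cvtColor(t,cv2.COLOR_BGR2GRAY)
u=np.round(proj("top",C+[0,0,-.17],1)).astype(int);print(u);print(g[u[1]-14:u[1]+15,u[0]-14:u[0]+15]//10)
E
```

```text
angle a,d 70.17601453159499 e_tool [0.157 0.001 0.049] d_tool [0.941 0.005 0.339]
[ 1.951 12.964  4.431] [ 3.78  -0.406  1.011] [-0.023 -0.027 -0.215] [-0.459 -0.081 -0.885] 0.01859008587841358
0 283 319; 40 280 316; 80 276 313; 120 273 311; 160 271 308; 200 268 305; 240 265 303; 280 261 301; 320 259 297; 
0.03 [281.179  14.64 ]
0.06 [280.989  68.99 ]
0.1 [280.732 143.003]
0.14 [280.468 218.842]
[235 223]
[[14 14 14 13 10  8  8 10  9  5  2  2  2  4  7  8  7  5  3  2  2  3  5  4
   3  6 11 14 14]
 [14 14 12 10  5  3  4  5  4  3  2  2  2  4  7  7  6  4  2  2  2  2  2  2
   2  3  7 11 14]
 [13 12  9  5  2  2  2  2  2  2  2  2  2  4  7  7  5  3  2  1  2  2  2  2
   2  2  3  7 11]
 [11  8  4  2  2  2  2  2  2  2  2  2  3  4  6  6  4  2  2  2  2  2  3  2
   1  1  2  3  7]
 [ 6  3  2  2  2  2  2  3  2  2  2  2  2  3  4  4  3  2  2  2  2  3  4  3
   2  3  3  2  3]
 [ 3  3  2  2  3  3  2  2  2  2  2  2  2  3  3  2  2  2  1  2  2  3  4  3
   2  4  5  3  2]
 [ 3  4  3  2  3  2  2  2  2  2  2  2  2  2  2  2  2  2  2  2  2  2  3  3
   4  5  5  3  2]
 [ 3  5  4  3  2  2  2  2  2  2  2  3  2  3  3 
[... 1277 characters left out ...]
4  3  3  3  3  3  4  4  5  4  3  6  9
  12 14 14 14 15]
 [11  8  5  4  4  4  3  4  4  3  3  4  3  3  3  4  3  3  3  5  6  5  7 11
  14 15 15 15 15]
 [ 8  5  4  4  3  3  3  3  3  4  3  4  4  4  4  4  4  4  4  5  7  6  9 13
  15 15 15 15 15]
 [ 6  4  3  3  4  3  4  4  4  4  4  4  4  4  4  4  4  4  3  3  6  6  9 14
  15 15 15 14 15]
 [ 4  3  3  3  4  4  4  4  4  4  4  4  4  4  4  4  4  4  4  3  4  7 10 14
  15 15 14 15 15]
 [ 3  4  4  4  4  4  4  4  4  4  4  4  4  4  4  4  4  4  4  3  3  6  9 14
  14 14 14 15 14]
 [ 4  4  4  4  4  4  4  4  4  4  4  4  4  5  5  4  4  4  4  3  3  5  9 14
  14 14 14 14 14]
 [ 4  4  4  4  4  4  4  4  4  4  4  4  5  4  5  4  5  4  4  4  3  4  9 14
  15 14 14 14 14]]
```

>>> play_rows:
  steps:
    - [0, 0.7, 0, 0, 0, 0, -1]
    - [0, 1.5, 0, 0, 0, 0, -1]
    - [-1, 2, -0.4, 0, 0, 0, -1]
    - [-3.5, 2.3, -1.3, 0, 0, 0, -1]
    - [-6.5, 2.5, -2.4, 0, 0, 0, -1]
    - [-9.5, 2.5, -3.5, 0, 0, 0, -1]
    - [-12.3, 2.5, -4.5, 0, 0, 0, -1]
    - [-12.3, 2.5, -4.5, 0, 0, 0, -1]

```text
time: 24.2
ee_pos: [0.6725, 0.2298, 0.0465]
tcp_rot: [-3.035, 0.745, -3.027]
ft_force: [2.2, 0.7, 0.9]
grip_width: 0.0187
grip_force: 60.0
```

```bash
python3 - <<'E'
from b import *
import cv2
s=manip.get_state();E_,D_=end();print(s['ft_force'],s['ft_torque'],E_,D_,s['grip_width'],s['grip_force'])
p=vision.camera_params("wrist");im=vision.snapshot("wrist")[:,:,::-1];cv2.imwrite("pics/f_w.png",im)
hsv=cv2.cvtColor(im,cv2.COLOR_BGR2HSV)
for r in range(0,340,40):
    xs=np.where(hsv[r,220:340,1]>110)[0]+220; print(r,xs.min() if len(xs) else None,xs.max() if len(xs) else None, end="; ")
Q=R.from_euler('xyz',s['tcp_rot']).as_matrix()
rel([("up",(s['ee_pos']+[0,0,.17],Q))])
E
```

```text
angle a,d 70.17601453159499 e_tool [0.157 0.001 0.049] d_tool [0.941 0.005 0.339]
[2.213 0.659 0.863] [ 0.062  0.628 -0.005] [ 0.038  0.008 -0.096] [-0.456 -0.084 -0.886] 0.018672346182595397 59.98779773712158
0 268 305; 40 268 304; 80 267 303; 120 266 302; 160 265 302; 200 264 301; 240 263 300; 280 261 301; 320 260 299; up cm [-11.894  -1.314 -12.531] rot [-0.    -0.004  0.001] rows 4.2 tcp [0.672 0.23  0.216] a [ 0.682 -0.029 -0.731]
```

>>> play_rows:
  steps:
    - [-1.5, -0.2, -1.6, 0, 0, 0, -1]
    - [-4.3, -0.5, -4.5, 0, 0, 0, -1]
    - [-7.1, -0.8, -7.5, 0, 0, 0, -1]
    - [-9.8, -1.1, -10.4, 0, 0, 0, -1]
    - [-11.9, -1.3, -12.5, 0, 0, 0, -1]
    - [-11.9, -1.3, -12.5, 0, 0, 0, -1]
    - [-11.9, -1.3, -12.5, 0, 0, 0, -1]

```text
time: 24.83
ee_pos: [0.6706, 0.2296, 0.2123]
tcp_rot: [-3.032, 0.735, -3.025]
ft_force: [-0.4, 0.2, -1.5]
grip_width: 0.0185
grip_force: 60.0
```

```bash
python3 - <<'E'
from b import *
D=[-1,.06,0];Ef=np.array([.320,-.152,.033])
rel([("hi",pose(Ef+[0,0,.19],D,(0.06,1,0)))])
E
```

```text
angle a,d 70.17601453159499 e_tool [0.157 0.001 0.049] d_tool [0.941 0.005 0.339]
hi cm [ 16.836 -38.193 -11.657] rot [-0.063  1.087  0.118] rows 10.4 tcp [ 0.484 -0.162  0.216] a [-0.339  0.019 -0.941]
```

>>> play_rows:
  steps:
    - [1, -2.2, -0.7, -0.004, 0.06, 0.007, -1]
    - [2.4, -5.5, -1.7, -0.009, 0.16, 0.017, -1]
    - [4, -9, -2.7, -0.015, 0.26, 0.028, -1]
    - [5.6, -12.6, -3.8, -0.021, 0.37, 0.04, -1]
    - [7.2, -16.3, -5, -0.027, 0.47, 0.051, -1]
    - [8.8, -20, -6.1, -0.033, 0.57, 0.062, -1]
    - [10.4, -23.7, -7.2, -0.039, 0.67, 0.073, -1]
    - [12, -27.3, -8.3, -0.045, 0.78, 0.084, -1]
    - [13.5, -30.7, -9.4, -0.051, 0.88, 0.095, -1]
    - [14.8, -33.6, -10.3, -0.055, 0.96, 0.104, -1]

```text
time: 25.67
ee_pos: [0.5044, -0.1165, 0.2131]
tcp_rot: [-3.139, -0.23, 3.1]
ft_force: [0.2, -0.6, -1.8]
grip_width: 0.0183
grip_force: 60.0
```

>>> play_rows:
  steps:
    - [0, 0, 0, 0, 0, 0, -1]
    - [0, 0, 0, 0, 0, 0, -1]

```text
time: 25.83
ee_pos: [0.5054, -0.1156, 0.2118]
tcp_rot: [-3.139, -0.227, 3.098]
ft_force: [0.2, 0.3, -1.2]
grip_width: 0.0185
grip_force: 59.9
```

```bash
python3 - <<'E'
from b import *
D=[-1,.06,0];Ef=np.array([.320,-.152,.033])
rel([("hi",pose(Ef+[0,0,.10],D,(0.06,1,0))),("lo",pose(Ef+[0,0,.006],D,(0.06,1,0)))])
E
```

```text
angle a,d 70.17601453159499 e_tool [0.157 0.001 0.049] d_tool [0.941 0.005 0.339]
hi cm [-0.067 -4.677  8.786] rot [-0.006  0.119  0.011] rows 2.4 tcp [ 0.484 -0.162  0.126] a [-0.339  0.019 -0.941]
lo cm [-2.18  -4.654 17.945] rot [-0.006  0.119  0.011] rows 4.5 tcp [ 0.484 -0.162  0.032] a [-0.339  0.019 -0.941]
```

>>> play_rows:
  steps:
    - [0, -2, 3, -0.002, 0.05, 0.004, -1]
    - [0, -4, 6, -0.005, 0.1, 0.009, -1]
    - [-0.1, -4.7, 8.8, -0.006, 0.119, 0.011, -1]
    - [-0.9, -4.7, 12.2, -0.006, 0.119, 0.011, -1]
    - [-1.5, -4.7, 15, -0.006, 0.119, 0.011, -1]
    - [-2, -4.7, 17, -0.006, 0.119, 0.011, -1]
    - [-2.2, -4.7, 18, -0.006, 0.119, 0.011, -1]
    - [-2.2, -4.7, 18.1, -0.006, 0.119, 0.011, -1]
    - [-2.2, -4.7, 18.1, -0.006, 0.119, 0.011, -1]

```text
time: 26.58
ee_pos: [0.4862, -0.1605, 0.0344]
tcp_rot: [-3.14, -0.34, 3.09]
ft_force: [-0.8, 1.5, -0.7]
grip_width: 0.0187
grip_force: 59.9
```

>>> play_rows:
  steps:
    - [0, 0, 0.1, 0, 0, 0, -1]
    - [0, 0, 0.1, 0, 0, 0, 0.2]
    - [0, 0, 0.1, 0, 0, 0, 0.5]
    - [0, 0, 0.1, 0, 0, 0, 0.5]
    - [0, 0, -0.5, 0, 0, 0, 0.5]
    - [0, 0, -3, 0, 0, 0, 0.5]
    - [0, 0, -7, 0, 0, 0, 0.5]
    - [0, 0, -11, 0, 0, 0, 0.5]
    - [0, 0, -15, 0, 0, 0, 0.5]
    - [0, 0, -17, 0, 0, 0, 0.5]

```text
time: 27.42
ee_pos: [0.5454, -0.1646, 0.2001]
tcp_rot: [-3.138, -0.334, 3.088]
ft_force: [0.7, 0.4, -0.3]
grip_width: 0.0641
grip_force: 0.0
```

```bash
python3 - <<'E'
from b import *
import cv2
s=manip.get_state();print(s['time'],s['ee_pos'],s['ft_force'])
d=np.array([-1,.06,0]);d/=np.linalg.norm(d)
hsv=cv2.cvtColor(vision.snapshot("scene")[:,:,::-1],cv2.COLOR_BGR2HSV)
f=lambda al,z,dy:(lambda v:int(hsv[v[1],v[0],0]))(np.round(proj("scene",np.array([.320,-.152,z])-al*d+[0,dy,0],1)).astype(int))
print([(round(a,3),f(a,.043,0)) for a in np.arange(-.02,.04,.005)]);print([(round(a,3),f(a,.031,-.02)) for a in np.arange(.29,.35,.005)])
plan([([.618,.19,.221],[0,0,-1],[.055,1,0])],grasp=False)
E
```

```text
angle a,d 70.17601453159499 e_tool [0.157 0.001 0.049] d_tool [0.941 0.005 0.339]
27.4167 [ 0.545 -0.165  0.2  ] [ 0.676  0.425 -0.286]
[(np.float64(-0.02), 15), (np.float64(-0.015), 15), (np.float64(-0.01), 15), (np.float64(-0.005), 15), (np.float64(0.0), 15), (np.float64(0.005), 17), (np.float64(0.01), 18), (np.float64(0.015), 17), (np.float64(0.02), 17), (np.float64(0.025), 17), (np.float64(0.03), 18), (np.float64(0.035), 18)]
[(np.float64(0.29), 17), (np.float64(0.295), 17), (np.float64(0.3), 17), (np.float64(0.305), 17), (np.float64(0.31), 17), (np.float64(0.315), 17), (np.float64(0.32), 17), (np.float64(0.325), 17), (np.float64(0.33), 16), (np.float64(0.335), 12), (np.float64(0.34), 13), (np.float64(0.345), 14)]
shift cm [-4.32  35.806 -3.675] rot [-0.005 -0.331  0.002] rows 8.693586814275504 tcp [0.618 0.19  0.221]
```

Turner is back flat on the board (its ends appear where predicted). Now I'll check the turntable from above the drain.

>>> play_rows:
  steps:
    - [-0.4, 3.5, -0.4, 0, -0.03, 0, 0.5]
    - [-0.9, 7.5, -0.8, 0, -0.07, 0, 0.5]
    - [-1.4, 11.5, -1.2, 0, -0.11, 0, 0.5]
    - [-1.9, 15.5, -1.6, 0, -0.15, 0, 0.5]
    - [-2.4, 19.5, -2, 0, -0.19, 0, 0.5]
    - [-2.8, 23.5, -2.4, 0, -0.23, 0, 0.5]
    - [-3.3, 27.5, -2.8, 0, -0.27, 0, 0.5]
    - [-3.8, 31.4, -3.2, 0, -0.31, 0, 0.5]
    - [-4.1, 34.4, -3.5, 0, -0.33, 0, 0.5]
    - [-4.3, 35.8, -3.7, 0, -0.33, 0, 0.5]

```text
time: 28.3
ee_pos: [0.6141, 0.1949, 0.2163]
tcp_rot: [-3.141, -0.007, 3.093]
ft_force: [-0.2, -0.7, -0.8]
grip_width: 0.0638
grip_force: 0.0
```

>>> play_rows:
  steps:
    - [0, 0, 0, 0, 0, 0, 0.5]
    - [0, 0, 0, 0, 0, 0, 0.5]
    - [0, 0, 0, 0, 0, 0, 0.5]

```text
time: 28.55
ee_pos: [0.6145, 0.1899, 0.215]
tcp_rot: [-3.14, -0.01, 3.089]
ft_force: [-0.5, 0.4, -0.1]
grip_width: 0.0636
grip_force: 0.0
```

```bash
python3 - <<'E'
from h import *
import cv2
p=vision.camera_params("wrist");im=vision.snapshot("wrist");cv2.imwrite("pics/g_w.png",im[:,:,::-1])
c=np.array([.553,.2085,0])
old=cv2.imread("pics/w3full.png");po=np.load("wp3.npy",allow_pickle=True).item()
for nm,I,q in(("old",old,po),("new",im,p)):
    g=cv2.cvtColor(I,cv2.COLOR_BGR2GRAY).astype(np.float32);pr=[]
    for t in range(0,360,6):
        v=[]
        for r in(.036,.039,.042):
            u=proj("wrist",c+[r*np.cos(np.radians(t)),r*np.sin(np.radians(t)),-.203],1,q)
            v.append(cv2.getRectSubPix(g,(1,1),tuple(map(float,u)))[0,0])
        pr.append(int(np.mean(v)))
    print(nm,[(6*i,x) for i,x in enumerate(pr)])
E
```

```text
old [(0, 79), (6, 53), (12, 49), (18, 76), (24, 90), (30, 89), (36, 88), (42, 88), (48, 88), (54, 87), (60, 88), (66, 88), (72, 89), (78, 89), (84, 90), (90, 89), (96, 65), (102, 38), (108, 70), (114, 90), (120, 91), (126, 90), (132, 91), (138, 91), (144, 91), (150, 90), (156, 89), (162, 91), (168, 90), (174, 92), (180, 87), (186, 62), (192, 46), (198, 66), (204, 88), (210, 90), (216, 90), (222, 94), (228, 144), (234, 192), (240, 189), (246, 191), (252, 195), (258, 187), (264, 181), (270, 162), (276, 92), (282, 73), (288, 131), (294, 161), (300, 152), (306, 119), (312, 91), (318, 88), (324, 87), (330, 87), (336, 88), (342, 87), (348, 88), (354, 88)]
new [(0, 92), (6, 92), (12, 92), (18, 93), (24, 92), (30, 92), (36, 92), (42, 92), (48, 93), (54, 92), (60, 89), (66, 63), (72, 46), (78, 67), (84, 91), (90, 94), (96, 93), (102, 92), (108, 92), (114, 93), (120, 94), (126, 95), (132, 96), (138, 96), (144, 96), (150, 97), (156, 84), (162, 44), (168, 57), (174, 93), (180, 97), (186, 98), (192, 97), (198, 97), (204, 95), (210, 95), (216, 95), (222, 97), (228, 147), (234, 207), (240, 171), (246, 123), (252, 112), (258, 135), (264, 170), (270, 180), (276, 186), (282, 178), (288, 146), (294, 157), (300, 153), (306, 144), (312, 103), (318, 93), (324, 93), (330, 89), (336, 54), (342, 45), (348, 80), (354, 93)]
```

```bash
python3 -c "
from plant import manip
print(manip.finish_job())"
```

```text
the job is handed in; nothing more can be done
None
```

The job is handed in at about 29 s, with no verdict returned: the turntable was turned about 61° with the turner's handle end and the turner lies flat on the board, though the first insertion caught the drain rim and needed a regrasp; I did not re-measure the pot, mills, bottle, mug or bowl at the end.

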